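# Tip out the pan of die blocks into the lot bin

## Robot

A 7-joint arm with a two-finger parallel gripper is mounted at the origin on a cart in front of the work surface, level with it; the furniture and walls round the work are solid. World frame = base frame: x ahead of the robot, y to its left, z up, the work surface at z = 0. Lengths are in m, angles in rad, forces in N, time in s.
With the tool pointing down it reaches from about 0.4 to 0.85 m from the base axis. Payload 10.4 kg.
Tool frame: the origin (TCP) lies between the finger pads; the fingertips stand tips_ahead ahead of it and the grasp point (between the pads) lies 11 mm behind it (tips_ahead is the distance from the TCP to the fingertips, in m); z points along the fingers, x is the direction in which the jaws open and shut, and the axes are right-handed (so a half turn about z gives the same grasp; the last joint's range is limited). The gripper opens to 87 mm and grips with 3 to 60 N. Pads are 19 mm wide; open, the fingers measure 117 mm over their backs; the gripper's body (75 mm by 190 mm) begins 51 mm behind the grasp point.
Start: joints at [-1.326, 0.332, -0.065, 1.46, 0.022, 1.35, -0.088], TCP at [0.165, 0.603, 0.231] pointing down, gripper open.
Joint ranges: [-2.6, 2.6], [-0.5, 2.12], [-1.47, 1.34], [0.16, 2.42], [-1.27, 4.41], [0.06, 2.06], [-2.6, 2.6]. Speed limits (rad/s): [2.22, 2.22, 2.79, 2.79, 3.14, 3.14, 3.14].

## Interface

Orientations are given as a unit quaternion [x, y, z, w].
In Python, from bench import read_state, camera, close_job, tips_ahead gives the robot as it stands.
- The arm moves only by the tool arm_command, never from a script. Its argument "commands" is a list that holds one entry, the list of rows, each a list of 7 numbers: the turn, a rotation vector about the tool's x, y, z in rad, then the shift along the tool's x, y, z in m, then the opening in per cent of the stroke, from 0 (shut) to 100 (fully open). In form: [[[rx, ry, rz, x, y, z, claw], ...]]. A call has 1 to 20 rows; each row shifts and turns the commanded pose from where the row before left it, along the tool's axes as they then stand; what a row does not reach is not made up. A row lasts 1/8 s, in which the tool goes at most 62.5 mm and 10.7 degrees, less where a joint would pass 70% of its speed; a pose out of reach is approached as far as the arm can. A call with a gripper value outside its range is refused whole. The fingers move at their own pace and stop on an object; "newtons" is the grip in N (left out, the last holds). Time passes only in rows, so rows that do not move let the fingers close. It gives the time, the measured TCP pose, the force and the opening at its end, in the units of the state.
- read_state(): the state, without advancing time (a new reading comes with each control period).
- camera(name): name is "scene" or "top" or "wrist"; returns a dict with "frame" (384x512x3 uint8, red, green, blue), "vfov" (degrees; the focal length in pixels is half the picture's height over the tangent of half this angle, whatever the lens; pixels are square), "cx", "cy" (the principal point, pixels), "R" (3x3) and "t" (3): a world point X has camera coordinates R X + t. Camera axes: x right, y down, z forward; pixel columns grow to the right and rows downward; lengths in m; the calibration is good to about 2 mm. A picture is of the moment at which its call begins. There is no depth.
- close_job(): hands the job in, once; it reports no verdict.
The state is a dict: "time": time; "joint_positions": joint angles; "joint_vel": joint speeds; "joint_torque": joint torques, N m; "ee_pos": TCP position; "eef_rot": TCP orientation; "ft_force": force on the tool from outside, world axes, zero at the start; "torque": the same for the moment, N m; "width": finger opening in m.
Only numpy, scipy, OpenCV 4.12 (cv2) and the standard library are available. Lean on these libraries where they do the work, as an engineer would, in place of code of your own. Each camera call takes 0.05 s, during which the arm holds its last target.

## Task

Empty the bench tipping pan into the grey lot bin: draw the gate plate out of the pan's mouth and lean it on the drip rest, stand the bin on the bench close in front of the machine, centred under the pan's lip, then advance the star wheel spoke by spoke until the pan is fully tipped and the steel die blocks have slid out, and wind it back to level. Die blocks lying on the bench (or that miss the bin) and the pink lot tag go into the bin too. Leave the bin standing on the bench, and the solvent bottle and the blue bin where they are.

Things in the scene. Friction and masses are not known exactly. Their poses are not given: they have to be found in the camera images.
- tipper: fixed bench tipping machine: grey base plate, two bearing cheeks at y = +-76 mm, on its right (own -y) a blue worm gearbox under a horizontal star wheel. Origin on the bench straight below the pan's pivot axis; own -x is the front, where the pan pours; y along the pivot axis; z up. Nothing of it stands on the bench more than 22 mm in front of the origin
- pan_axis (a point): middle of the pan's pivot axis, 105 mm above the bench. The aluminium pan (188 x 96 mm, 88 mm clear width, walls 36 mm above its floor, open in front) is level at the start: floor 15 mm above this point, front lip 53 mm before the axis, rear 135 mm behind it. Fully tipped, its rear is 0.25 m up
- pan_lip (a point): middle of the pan's front lip; it swings with the pan and fully tipped lies 43 mm before the pivot axis, 71 mm above the bench. Die blocks start to slide at 0.45 to 0.63 rad of tilt and drop 30 to 100 mm before the axis. The gate channel at the mouth reaches 46 mm before the axis, +-63 mm sideways and 160 mm above the bench
- pan (a joint): tilt of the pan in rad: 0 level, 0.95 fully tipped on its stop (pouring to the front). Driven by the star wheel only: 0.19 x the wheel angle; it stays where it is left
- wheel_centre (a point): centre of the star wheel, level with its spokes, 180 mm above the bench; axis vertical. Five spokes of 10 mm diameter, 72 degrees apart, end in 20 mm balls centred at radius 72 mm (one red, four black). Hub radius 20 mm, 16 mm proud of the spokes; gearbox top 38 mm below them. A yellow guard covers the rear half (from 18 mm behind the centre, 26 mm above the spokes): push in the front half
- wheel (a joint): angle of the star wheel, rad, 0 to 5.0 between firm stops: grows counter-clockwise seen from above, which tips the pan; clockwise levels it. At 0 the spoke with the red ball points to the front (own -x of the tipper). Stiff: 5 to 10 N at 50 mm radius; it stays where it is left
- gate: loose steel gate plate, 0.22 kg, 8 mm thick: a panel 112 mm wide and 66 mm high with a grip tab 50 mm wide and 28 mm high on top (94 mm in all). Origin at the middle of its lower edge, own x across the thickness, y along the width, z up. At the start it stands upright in an open-topped channel at the mouth of the pan, its foot on the pan floor; drawn straight up 46 mm it is free
- gate_top (a point): middle of the top edge of the gate's grip tab
- rest: fixed drip rest for the gate: black base 100 x 126 x 6 mm on 6 mm feet, origin at the middle of the base underside; a sheet-steel ledge 122 mm wide and a back frame leaning back 20 degrees (0.35 rad) towards own +x, 72 mm high. The open side faces own -x
- rest_ledge (a point): point on the middle of the rest's ledge, 13 mm in front of the foot of the back frame, 27 mm above the bench. The ledge slopes down to the back, is 33 mm deep and has a 10 mm front lip; a gate set down upright on it and let go falls back against the frame by itself and leans at 0.35 to 0.5 rad
- bin: loose grey open lot bin, 110 (x) x 130 (y) x 50 mm high, 0.24 kg, walls 4 mm; in the middle of each end wall (own +y and -y) is a grip lug, 46 mm wide, where the wall is 10 mm thick (61 to 71 mm from the centre), from 24 mm up to the rim. Origin at the centre of its underside. Low enough to slide in from the front under the lip (clear height 114 mm). The pile of job sheets on the bench is 6 mm thick
- tag: pink plastic lot tag, 30 x 26 x 8 mm, 12 g, lying on the bench or the job sheets at the start; origin at the centre of its underside
- solvent: bystander: white solvent bottle with a blue cap, 62 mm diameter, 122 mm high, loose; origin under its centre
- bluebin: bystander: small blue bin of pins, 113 x 93 x 50 mm, loose; origin under its centre
- die0: steel die block, 30 x 40 x 20 mm, 0.17 kg, with three small holes in the top; origin at the centre of its underside, own x along the 30 mm side, z up; in the pan at the start (may be absent)
- die1: steel die block, 30 x 40 x 20 mm, 0.17 kg, with three small holes in the top; origin at the centre of its underside, own x along the 30 mm side, z up; in the pan at the start (may be absent)
- die2: steel die block, 30 x 40 x 20 mm, 0.17 kg, with three small holes in the top; origin at the centre of its underside, own x along the 30 mm side, z up; in the pan at the start (may be absent)
- die3: steel die block, 30 x 40 x 20 mm, 0.17 kg, with three small holes in the top; origin at the centre of its underside, own x along the 30 mm side, z up; in the pan at the start (may be absent)
- die4: steel die block, 30 x 40 x 20 mm, 0.17 kg, with three small holes in the top; origin at the centre of its underside, own x along the 30 mm side, z up; in the pan at the start (may be absent)
- die5: steel die block, 30 x 40 x 20 mm, 0.17 kg, with three small holes in the top; origin at the centre of its underside, own x along the 30 mm side, z up; lying on the bench or the job sheets at the start (may be absent)
- die6: steel die block, 30 x 40 x 20 mm, 0.17 kg, with three small holes in the top; origin at the centre of its underside, own x along the 30 mm side, z up; lying on the bench or the job sheets at the start (may be absent)
There are look-alikes about, which are no part of the job. Leave any purple look-alike of the die6 alone.

How it is judged:
On the way, in this order (a step that is already met when the one before it is completed fails the run):
1. the gate plate leans on the drip rest, let go, and the bin stands on the bench in front of the machine, centred under the pan's lip, let go (angle between gate's own z axis and vertical between 0.2 and 0.75 rad and x of gate in the frame of rest_ledge between -0.035 and 0.035 m and y of gate in the frame of rest_ledge between -0.045 and 0.045 m and height (world z) of gate_top above 0.08 m and x of gate_top in the frame of rest_ledge above 0.01 m and contact force between gate and rest above 0.3 N and contact force between the fingers and gate below 0.1 N and linear speed of gate below 0.03 m/s and x of bin in the frame of tipper between -0.105 and -0.055 m and y of bin in the frame of tipper between -0.025 and 0.025 m and height (world z) of bin below 0.012 m and angle between bin's own z axis and vertical below 0.1 rad and contact force between the fingers and bin below 0.1 N), for 0.2 s.
2. the pan is fully tipped with the star wheel (value of joint pan above 0.86 rad), for 0.2 s.
3. the pan is back level (value of joint pan below 0.05 rad), for 0.2 s.
At the end, for the whole second after the job is handed in: Die blocks and tag at rest in the bin, which stands upright on the bench; pan level within 0.05 rad; gate leaning on the rest at 0.2 to 0.75 rad, foot within 45 mm of the ledge middle. (Bin under the lip: origin 55 to 105 mm before the pan axis, within 25 mm of its middle.) (angle between gate's own z axis and vertical between 0.2 and 0.75 rad and x of gate in the frame of rest_ledge between -0.035 and 0.035 m and y of gate in the frame of rest_ledge between -0.045 and 0.045 m and height (world z) of gate_top above 0.08 m and x of gate_top in the frame of rest_ledge above 0.01 m and contact force between gate and rest above 0.3 N and linear speed of each of gate, bin below 0.03 m/s and value of joint pan below 0.05 rad and height (world z) of bin below 0.012 m and angle between bin's own z axis and vertical below 0.1 rad and x of die0 in the frame of bin between -0.055 and 0.055 m and y of die0 in the frame of bin between -0.065 and 0.065 m and z of die0 in the frame of bin between -0.01 and 0.08 m and linear speed of each of die0, die1, die2, die3, die4, die5, die6, tag below 0.05 m/s and x of die1 in the frame of bin between -0.055 and 0.055 m and y of die1 in the frame of bin between -0.065 and 0.065 m and z of die1 in the frame of bin between -0.01 and 0.08 m and x of die2 in the frame of bin between -0.055 and 0.055 m and y of die2 in the frame of bin between -0.065 and 0.065 m and z of die2 in the frame of bin between -0.01 and 0.08 m and x of die3 in the frame of bin between -0.055 and 0.055 m and y of die3 in the frame of bin between -0.065 and 0.065 m and z of die3 in the frame of bin between -0.01 and 0.08 m and x of die4 in the frame of bin between -0.055 and 0.055 m and y of die4 in the frame of bin between -0.065 and 0.065 m and z of die4 in the frame of bin between -0.01 and 0.08 m and x of die5 in the frame of bin between -0.055 and 0.055 m and y of die5 in the frame of bin between -0.065 and 0.065 m and z of die5 in the frame of bin between -0.01 and 0.08 m and x of die6 in the frame of bin between -0.055 and 0.055 m and y of die6 in the frame of bin between -0.065 and 0.065 m and z of die6 in the frame of bin between -0.01 and 0.08 m and x of tag in the frame of bin between -0.055 and 0.055 m and y of tag in the frame of bin between -0.065 and 0.065 m and z of tag in the frame of bin between -0.01 and 0.08 m); the robot touches nothing.
It fails at once if the solvent bottle or the blue bin is knocked away or over (distance of any of solvent, bluebin from where it was at the start of the episode above 0.04 m or angle between any of solvent, bluebin's own z axis and vertical above 0.5 rad).
It fails at once if the pan is tipped while the gate still stands in it (value of joint pan above 0.35 rad and x of gate in the frame of tipper between -0.06 and 0.02 m and y of gate in the frame of tipper between -0.06 and 0.06 m and height (world z) of gate above 0.06 m).
Of die0, die1, die2, die3, die4, die5, die6 only 4 to 7 are there at a start; the rules pass over those that are not, and their reading is None.
At some moment in a run one of die6, tag may be knocked a few centimetres aside while the robot is not near it.
It also fails if it takes over 210 s, if anything falls off the work surface, if the arm or the gripper's body presses on something with over 40 N, if the wrist force passes 120 N, or if a joint passes its speed limit or range.

## Working session

There is one attempt and no reset: what is moved stays moved. The work goes in short steps, Python scripts to look and compute and a tool call to move; the robot and the scene stay as the last step left them, time stands still between calls to the robot, and variables do not carry over. Pictures are saved under pics/ and viewed, and the job is handed in when it is done.

Besides the shell and the picture viewer there is one more tool, called after "Call:" as name([rows], argument=value, ...), one row to a line, values as JSON. arm_command: Moves the arm, as the interface text tells. Its arguments: {"type":"object","properties":{"commands":{"type":"array"},"newtons":{"type":"number"}},"required":["commands"]}

```bash
ls; mkdir -p pics
cat > h.py <<'E'
import numpy as np, cv2
from bench import read_state, camera, close_job, tips_ahead
from scipy.spatial.transform import Rotation as Ro
def snap(n,f):
    c=camera(n); cv2.imwrite('pics/'+f,c['frame'][:,:,::-1]); np.save('pics/'+f[:-4],c,allow_pickle=True); return c
def K(c):
    f=c['frame'].shape[0]/2/np.tan(np.radians(c['vfov'])/2); return f
def pix(c,u,v,z):
    f=K(c); R=np.array(c['R']);t=np.array(c['t'])
    d=R.T@np.array([(u-c['cx'])/f,(v-c['cy'])/f,1]); o=-R.T@t
    return o+d*(z-o[2])/d[2]
def proj(c,X):
    p=np.array(c['R'])@np.array(X)+np.array(c['t']); return c['cx']+K(c)*p[0]/p[2], c['cy']+K(c)*p[1]/p[2]
def ld(f): return np.load('pics/'+f+'.npy',allow_pickle=True).item()
def crop(f,x0,y0,x1,y1,out,s=None):
    im=cv2.imread('pics/'+f+'.png')[y0:y1,x0:x1]
    s=s or min(800/(x1-x0),600/(y1-y0)); cv2.imwrite('pics/'+out,cv2.resize(im,None,fx=s,fy=s,interpolation=cv2.INTER_CUBIC)); print('scale',s)
E
python3 - <<'E'
from h import *
for n in('scene','top','wrist'):
    c=snap(n,n+'0.png'); print(n,c['vfov'],c['cx'],c['cy'],-np.array(c['R']).T@c['t'],[k for k in c])
s=read_state(); print(s); print(tips_ahead)
E
```

```text
pics
scene 55.20582917595524 257.88545339265403 190.1054010912902 [-0.17000284 -0.56468558  1.0566007 ] ['frame', 'vfov', 'cx', 'cy', 'R', 't']
top 50.72139647356539 250.32805542990968 192.5968161591802 [ 0.34295226 -0.03699649  1.57299308] ['frame', 'vfov', 'cx', 'cy', 'R', 't']
wrist 61.55974680330734 258.68143258590806 189.33184376098947 [0.09704429 0.62114595 0.38358331] ['frame', 'vfov', 'cx', 'cy', 'R', 't']
{'time': 0.15, 'joint_positions': array([-1.32559231,  0.33271837, -0.06470229,  1.46075592,  0.02161084,
        1.34990728, -0.08848332]), 'joint_vel': array([ 6.84699390e-04, -9.49366634e-04, -9.35814955e-05, -3.74809066e-03,
        4.40655775e-04,  1.42061233e-03,  5.02972568e-04]), 'joint_torque': array([ 1.07390297e-03, -6.23636770e+01,  2.49199814e-02, -3.90147257e+01,
       -6.13565580e-02,  3.72288830e-02,  7.86276883e-05]), 'ee_pos': array([0.16530957, 0.60243978, 0.22993832]), 'eef_rot': array([ 7.95165724e-01,  6.06391930e-01, -4.16520646e-04,  3.53933199e-04]), 'ft_force': array([0.44190303, 0.30928528, 1.0774142 ]), 'torque': array([ 0.0094371 , -0.08047767,  0.01455656]), 'width': 0.08713886217817474}
0.008
```

View pics/scene0.png

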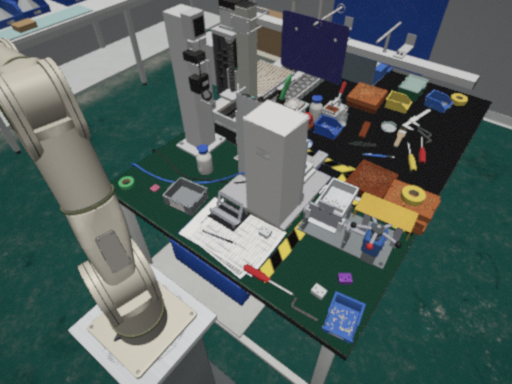

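View pics/top0.png

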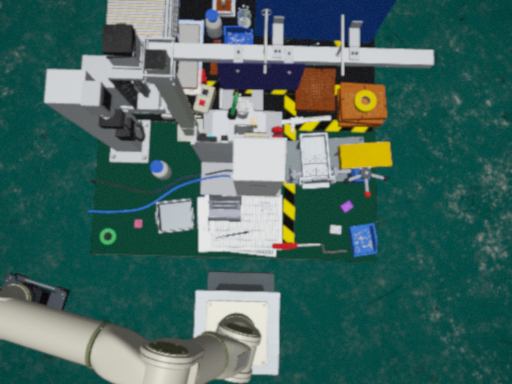

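View pics/wrist0.png

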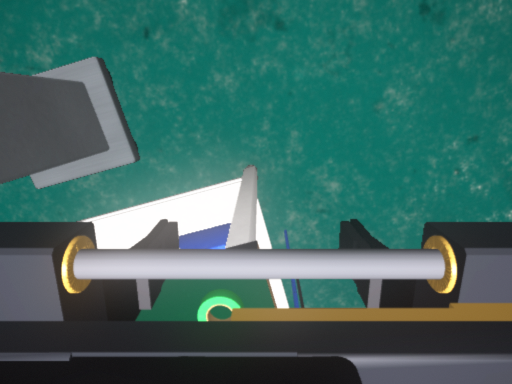

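Run:
```python
from h import *
crop('top0',80,120,240,260,'t0a.png'); crop('top0',190,110,400,260,'t0b.png'); crop('scene0',100,130,300,290,'s0a.png'); crop('scene0',240,160,430,340,'s0b.png')
c=ld('top0')
for u,v in [(90,250),(390,250),(240,250)]: print(pix(c,u,v,0))
```

```text
scale 4.285714285714286
scale 3.8095238095238093
scale 3.75
scale 3.3333333333333335
[0.28991385 0.56937579 0.        ]
[ 0.32052861 -0.58373762  0.        ]
[ 0.30519321 -0.00612573  0.        ]
```

View pics/t0a.png

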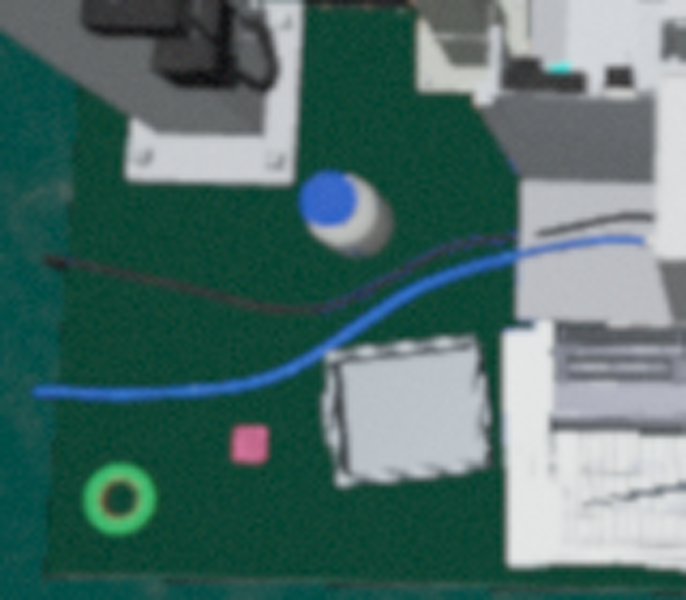

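View pics/t0b.png

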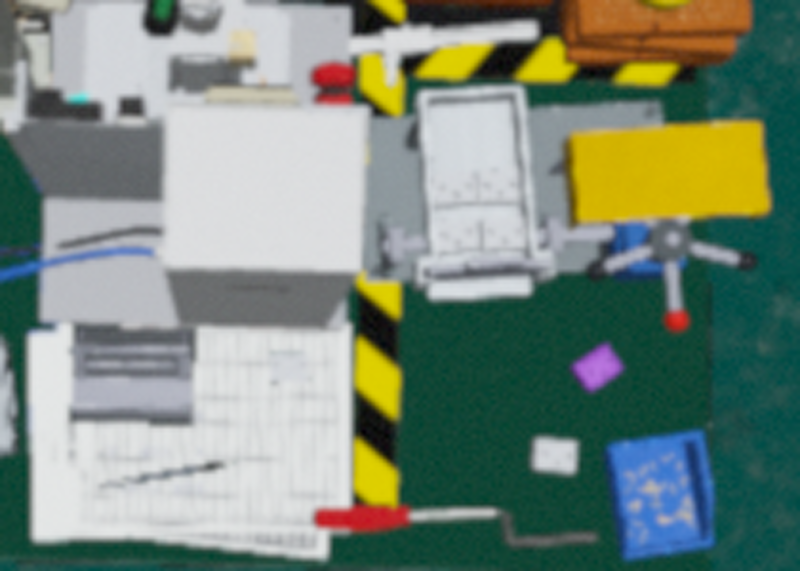

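View pics/s0a.png

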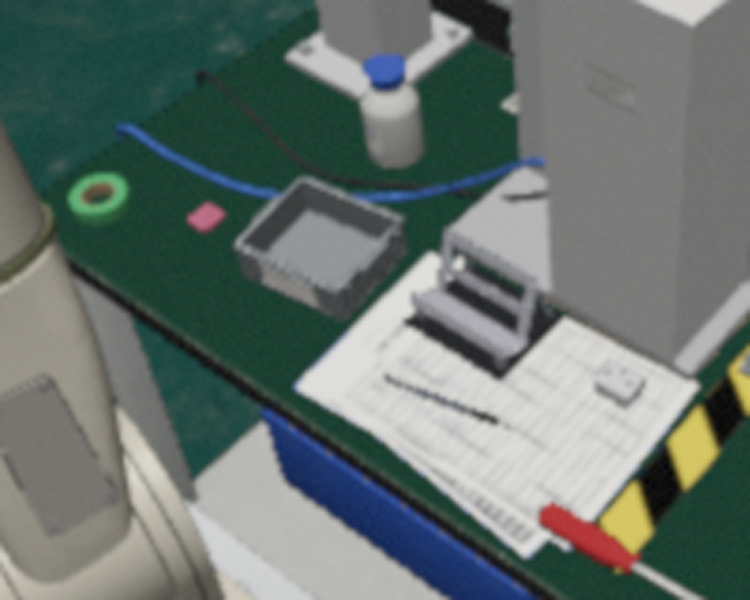

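View pics/s0b.png

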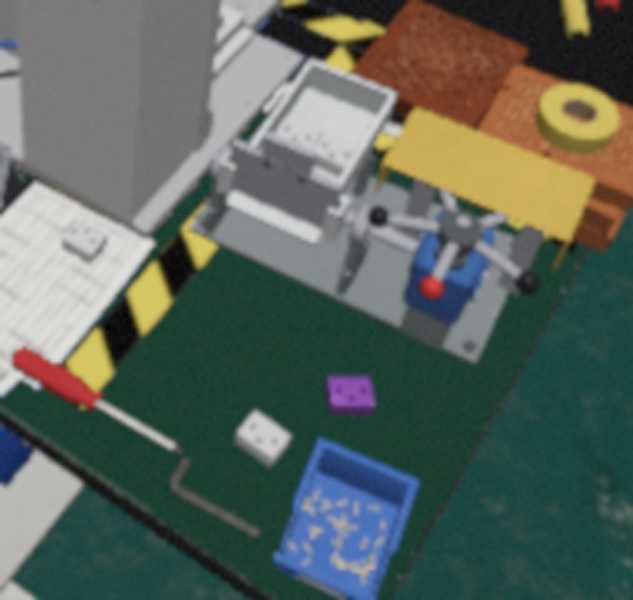

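```bash
cat >> h.py <<'E'
def ta(X,Y): return 80+X/4.2857,120+Y/4.2857
def tb(X,Y): return 190+X/3.8095,110+Y/3.8095
def sa(X,Y): return 100+X/3.75,130+Y/3.75
def sb(X,Y): return 240+X/3.3333,160+Y/3.3333
def tri(c1,p1,c2,p2):
    A=[];b=[]
    P=[]
    for c,p in((c1,p1),(c2,p2)):
        f=K(c);R=np.array(c['R']);t=np.array(c['t'])
        a=(p[0]-c['cx'])/f; bb=(p[1]-c['cy'])/f
        A+= [R[0]-a*R[2],R[1]-bb*R[2]]; b+=[a*t[2]-t[0],bb*t[2]-t[1]]
    A=np.array(A);b=np.array(b)
    x=np.linalg.lstsq(A,b,rcond=None)[0]; return x, np.abs(A@x-b).max()*400
E
python3 - <<'E'
from h import *
np.set_printoptions(precision=4,suppress=True)
T=ld('top0');S=ld('scene0')
print('bin rim',[pix(T,*ta(*p),.05)[:2] for p in [(328,352),(478,340),(488,463),(340,483)]])
print('bin scene',[pix(S,*sa(*p),.05)[:2] for p in [(306,177),(403,226),(345,285),(237,241)]])
print('tag',pix(T,*ta(250,444),.008),pix(S,*sa(206,216),.008))
print('dieA',pix(T,*tb(290,365),.026),pix(S,*sa(621,378),.026))
print('dieB',pix(T,*tb(554,453),.02),pix(S,*sb(264,434),.02))
print('purple',pix(T,*tb(598,367),.02)); print('blue',pix(T,*tb(662,495),.05)); print('solv',pix(T,*ta(328,200),.122))
for n,a,b in [('red',(677,321),(432,287)),('blk R',(745,260),(527,281)),('blkL',(598,269),(378,215)),('hub',(673,240),(461,225))]:
    print(n,tri(T,tb(*a),S,sb(*b)), pix(T,*tb(*a),.18),pix(S,*sb(*b),.18))
E
```

```text
bin rim [array([0.4767, 0.3128]), array([0.4909, 0.1814]), array([0.3832, 0.168 ]), array([0.3624, 0.2962])]
bin scene [array([0.4757, 0.3088]), array([0.484 , 0.1783]), array([0.3909, 0.1694]), array([0.3683, 0.298 ])]
tag [0.3956 0.388  0.008 ] [0.3962 0.3879 0.008 ]
dieA [ 0.4761 -0.1017  0.026 ] [ 0.4757 -0.1026  0.026 ]
dieB [ 0.3952 -0.3689  0.02  ] [ 0.3928 -0.3697  0.02  ]
purple [ 0.483  -0.4132  0.02  ]
blue [ 0.3559 -0.4687  0.05  ]
solv [0.5995 0.3032 0.122 ]
red (array([ 0.5119, -0.4451,  0.1836]), np.float64(0.1265455161736373)) [ 0.5125 -0.4465  0.18  ] [ 0.5145 -0.4444  0.18  ]
blk R (array([ 0.5698, -0.5081,  0.1807]), np.float64(0.3339622174264978)) [ 0.5704 -0.5091  0.18  ] [ 0.5697 -0.5075  0.18  ]
blkL (array([ 0.5569, -0.3725,  0.1832]), np.float64(0.6331233067333741)) [ 0.5584 -0.3746  0.18  ] [ 0.5583 -0.3706  0.18  ]
hub (array([ 0.5842, -0.4386,  0.1914]), np.float64(0.6392143565014052)) [ 0.5871 -0.4433  0.18  ] [ 0.5928 -0.4358  0.18  ]
```

Run:
```python
from h import *
np.set_printoptions(precision=4,suppress=True)
A=np.array([[-.072,0],[-.02225,-.0685],[-.02225,.0685]]);B=np.array([[.5119,-.4451],[.5698,-.5081],[.5569,-.3725]])
a=A-A.mean(0);b=B-B.mean(0); H=a.T@b; th=np.arctan2(H[0,1]-H[1,0],H[0,0]+H[1,1]); R=np.array([[np.cos(th),-np.sin(th)],[np.sin(th),np.cos(th)]])
print(th,B.mean(0)-R@A.mean(0), (B-B.mean(0))-(a@R.T))
crop('top0',280,120,350,195,'t0c.png',8); crop('scene0',295,170,375,250,'s0c.png',7.5); crop('top0',195,185,290,250,'t0d.png',8); crop('scene0',195,180,260,245,'s0d.png',9)
```

```text
0.0945645507018102 [ 0.5849 -0.4382] [[-0.0013 -0.0001]
 [ 0.0006  0.0004]
 [ 0.0007 -0.0004]]
scale 8
scale 7.5
scale 8
scale 9
```

View pics/t0c.png

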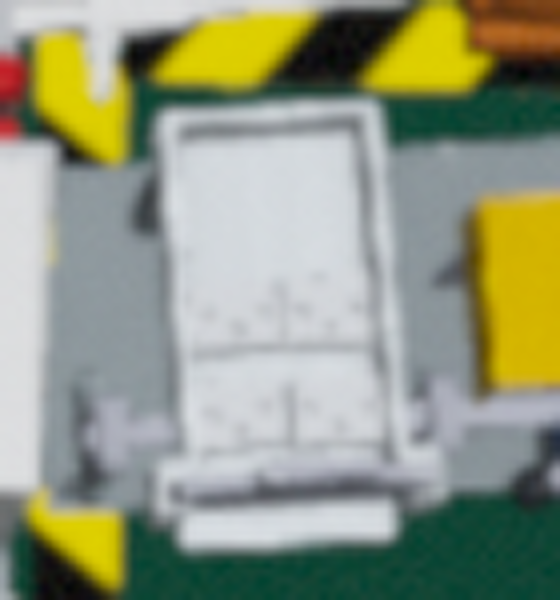

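View pics/s0c.png

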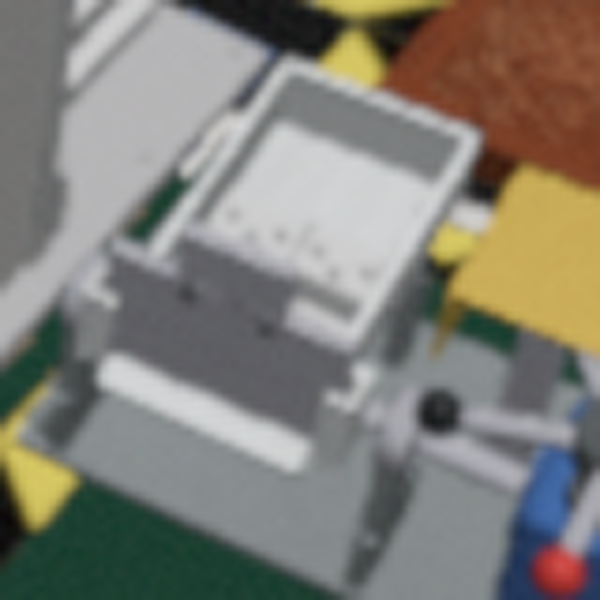

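View pics/t0d.png

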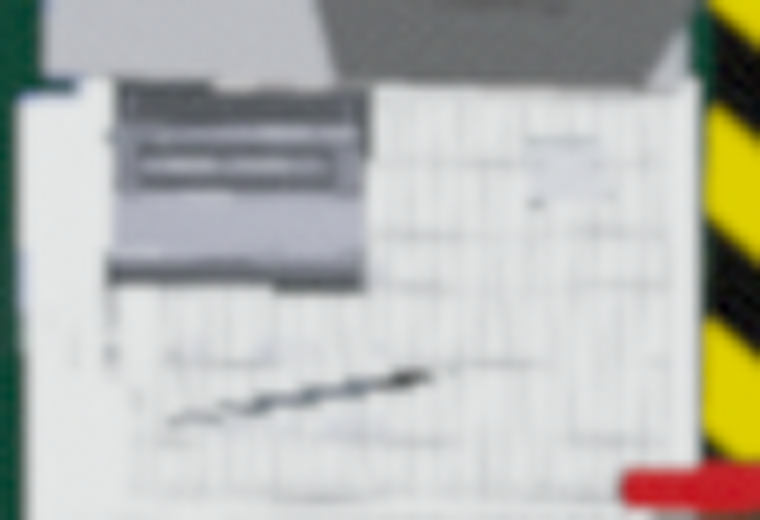

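View pics/s0d.png

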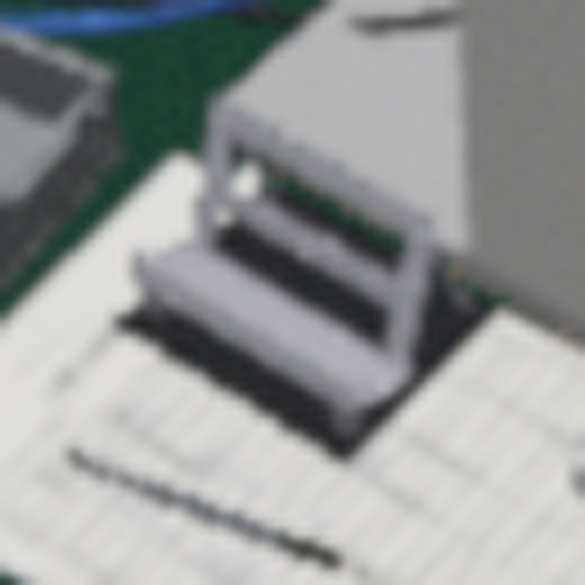

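Run:
```python
from h import *
np.set_printoptions(precision=4,suppress=True)
T=ld('top0');S=ld('scene0')
tc=lambda X,Y:(280+X/8,120+Y/8); sc=lambda X,Y:(295+X/7.5,170+Y/7.5)
td=lambda X,Y:(195+X/8,185+Y/8); sd=lambda X,Y:(195+X/9,180+Y/9)
obs=[(T,tc(158,108),(.135,.048,.156)),(T,tc(383,98),(.135,-.048,.156)),(T,tc(182,550),(-.053,.044,.12)),(T,tc(398,540),(-.053,-.044,.12)),
(S,sc(288,60),(.135,.048,.156)),(S,sc(480,135),(.135,-.048,.156)),(S,sc(98,385),(-.053,.044,.118)),(S,sc(297,470),(-.053,-.044,.118))]
for c,p,m in obs: print(pix(c,*p,m[2])[:2])
from scipy.optimize import least_squares
def f(q):
    r=[]
    for c,p,m in obs:
        R=np.array([[np.cos(q[2]),-np.sin(q[2])],[np.sin(q[2]),np.cos(q[2])]])
        x=np.r_[R@m[:2]+q[:2],m[2]]; r+=list(np.array(proj(c,x))-p)
    return np.array(r)
s=least_squares(f,[.56,-.23,.1],loss='soft_l1'); print(s.x,s.fun.reshape(-1,2))
# wheel in tipper frame
q=s.x;R=np.array([[np.cos(q[2]),-np.sin(q[2])],[np.sin(q[2]),np.cos(q[2])]]); print('wheel local',R.T@(np.array([.5849,-.4382])-q[:2]))
# gate tab top tri
print('tabL',tri(T,tc(262,475),S,sc(190,232)),'tabR',tri(T,tc(388,463),S,sc(300,270)))
print('panel L',tri(T,tc(172,490),S,sc(115,243)))
# rest
print('rest frame top L',tri(T,td(112,140),S,sd(215,100)),'R',tri(T,td(368,135),S,sd(428,228)))
print('ledge lip L',tri(T,td(108,275),S,sd(135,258)),'R',tri(T,td(362,285),S,sd(350,420)))
```

```text
[ 0.7282 -0.2111]
[ 0.7356 -0.312 ]
[ 0.5335 -0.2289]
[ 0.5407 -0.3267]
[ 0.7245 -0.2137]
[ 0.7335 -0.3076]
[ 0.5329 -0.2322]
[ 0.544  -0.3243]
[ 0.593  -0.2734  0.0901] [[ 0.6442  1.3972]
 [-0.8182  1.0249]
 [ 1.5166 -0.7232]
 [-1.2755 -0.9857]
 [-0.2511  0.1833]
 [ 0.156   0.4723]
 [ 1.1183 -0.334 ]
 [-0.5863 -0.3885]]
wheel local [-0.0229 -0.1634]
tabL (array([ 0.5555, -0.2516,  0.2101]), np.float64(0.43416250670791356)) tabR (array([ 0.5596, -0.302 ,  0.2173]), np.float64(0.43073181700417074))
panel L (array([ 0.553 , -0.2181,  0.1828]), np.float64(1.054505788937421))
rest frame top L (array([0.4771, 0.1104, 0.0935]), np.float64(0.19113208512161473)) R (array([ 0.4796, -0.0035,  0.0912]), np.float64(1.5944798245546954))
ledge lip L (array([0.4199, 0.1123, 0.0473]), np.float64(1.4497031109386715)) R (array([ 0.4172, -0.0053,  0.0345]), np.float64(0.4632307641415423))
```

Run:
```python
from h import *
np.set_printoptions(precision=4,suppress=True)
T=ld('top0');S=ld('scene0')
crop('scene0',140,0,340,230,'s0e.png',2.6)
# column top: corners
print('FL?',tri(T,tb(163,268),S,(244,118)),'FR',tri(T,tb(362,268),S,(306,131+4)))
print(proj(S,(.5,0,.3)))
```

```text
scale 2.6
FL? (array([0.5126, 0.01  , 0.4334]), np.float64(0.930875993514868)) FR (array([ 0.5313, -0.1596,  0.4354]), np.float64(11.11901699810427))
(np.float64(244.62729532906678), np.float64(156.59714054277833))
```

View pics/s0e.png

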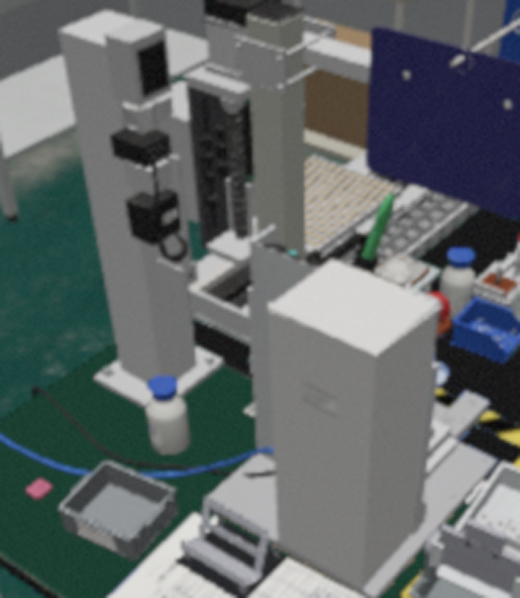

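Run:
```python
from h import *
np.set_printoptions(precision=4,suppress=True)
T=ld('top0');S=ld('scene0')
print('FR',tri(T,tb(362,268),S,(284.2,135.8)),'RR',tri(T,tb(367,106),S,(308.5,116.5)))
```

```text
FR (array([ 0.5136, -0.1353,  0.4358]), np.float64(0.6813946512768565)) RR (array([ 0.6384, -0.1371,  0.4302]), np.float64(0.8448093376420829))
```

```bash
cat >> h.py <<'E'
import json
def plan(wps,step=.05,start=None,gap=0):
    """wps: (x,y,z,az_deg,claw[,step]) tool down; prints rows"""
    s=read_state(); p=np.array(s['ee_pos']); R=Ro.from_quat(s['eef_rot']); 
    if start is not None: p=np.array(start[:3]); R=down(start[3])
    rows=[]
    for w in wps:
        q=np.array(w[:3]); st=w[5] if len(w)>5 else step
        Rt=down(w[3]); 
        # choose nearest half turn explicitly by az; 
        rv=(R.inv()*Rt).as_rotvec()
        n=max(1,int(np.ceil(np.linalg.norm(q-p)/st)),int(np.ceil(np.linalg.norm(rv)/.17)))
        for i in range(n):
            d=R.inv().apply((q-p)/n)
            rows.append([round(float(v),3) for v in rv/n]+[round(float(v),4) for v in d]+[w[4]])
            R=R*Ro.from_rotvec(rv/n)
        p=q
    print(len(rows),'rows'); print(json.dumps(rows).replace('-0.0,','0,').replace('0.0,','0,'))
def down(az):
    a=np.radians(az); x=[np.cos(a),np.sin(a),0]; z=[0,0,-1]; y=np.cross(z,x); return Ro.from_matrix(np.array([x,y,z]).T)
def st():
    s=read_state(); R=Ro.from_quat(s['eef_rot']).as_matrix(); print('t',round(s['time'],2),'p',s['ee_pos'].round(4),'az',np.degrees(np.arctan2(R[1,0],R[0,0])).round(2),'tilt',R[:2,2].round(3),'F',np.round(s['ft_force'],1),'w',round(s['width'],4),'q',np.round(s['joint_positions'],2))
E
python3 - <<'E'
from h import *
plan([(.396,.388,.17,90,100)])
E
```

```text
7 rows
[[0, 0, -0.038, -0.0208, 0.0399, 0.0086, 100], [0, 0, -0.038, -0.0223, 0.0391, 0.0086, 100], [0, 0, -0.038, -0.0238, 0.0382, 0.0086, 100], [0, 0, -0.038, -0.0252, 0.0372, 0.0086, 100], [0, 0, -0.038, -0.0267, 0.0362, 0.0086, 100], [0, 0, -0.038, -0.028, 0.0352, 0.0086, 100], [0, 0, -0.038, -0.0294, 0.0341, 0.0086, 100]]
```

Call:
arm_command([
  [[0,0,-0.038,-0.0208,0.0399,0.0086,100],[0,0,-0.038,-0.0223,0.0391,0.0086,100],[0,0,-0.038,-0.0238,0.0382,0.0086,100],[0,0,-0.038,-0.0252,0.0372,0.0086,100],[0,0,-0.038,-0.0267,0.0362,0.0086,100],[0,0,-0.038,-0.028,0.0352,0.0086,100],[0,0,-0.038,-0.0294,0.0341,0.0086,100],[0,0,0,0,0,0,100]],
], newtons=20)

```text
time: 1.15
ee_pos: [0.3986, 0.3845, 0.1695]
eef_rot: [0.71, 0.704, -0.001, 0.001]
ft_force: [-0.2, 0.8, -0.6]
width: 0.087
```

Run:
```python
from h import *
st(); c=snap('wrist','w1.png'); snap('scene','s1.png'); print(np.array(c['R']).round(2), -np.array(c['R']).T@c['t']);print(proj(c,(.396,.388,.008)))
```

```text
t 1.15 p [0.3986 0.3845 0.1695] az 89.55 tilt [ 0.    -0.002] F [-0.2  0.8 -0.6] w 0.087 q [-0.92  0.22  0.08  1.74 -0.02  1.19  0.73]
[[ 0.01  1.   -0.  ]
 [ 0.97 -0.01  0.26]
 [ 0.26 -0.   -0.97]] [0.3277906  0.38530172 0.32327021]
(np.float64(262.44643284466576), np.float64(173.7823194219477))
```

View pics/w1.png

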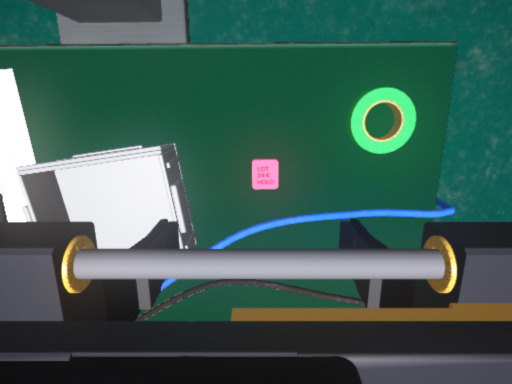

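View pics/s1.png

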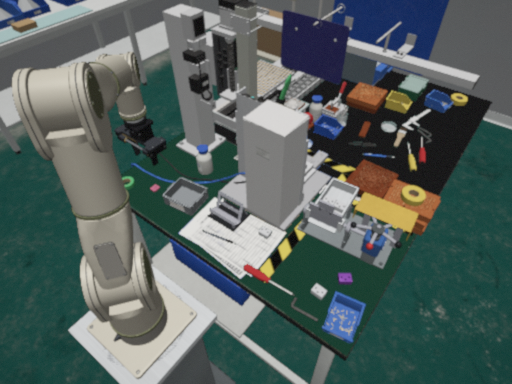

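Run:
```python
from h import *
c=ld('w1'); print(pix(c,265,174,.008)); print('bin rim corner',pix(c,22,170,.05),pix(c,173,147,.05), pix(c,190,240,.05))
plan([(.396,.3865,.0095,90,100)])
```

```text
[0.39624364 0.39055133 0.008     ]
bin rim corner [0.38183947 0.17976515 0.05      ] [0.36306905 0.3119146  0.05      ] [0.4483682  0.32090874 0.05      ]
4 rows
[[0, 0, -0.001, -0.0004, 0.0001, 0.0402, 100], [0, 0, -0.001, -0.0004, 0.0001, 0.0402, 100], [0, 0, -0.001, -0.0004, 0.0001, 0.0402, 100], [0, 0, -0.001, -0.0004, 0.0001, 0.0402, 100]]
```

Call:
arm_command([
  [[0,0,0,0,0,0.04,100],[0,0,0,0,0,0.04,100],[0,0,0,0,0,0.04,100],[0,0,0,0,0,0.04,100],[0,0,0,0,0,0,100],[0,0,0,0,0,0,0],[0,0,0,0,0,0,0],[0,0,0,0,0,0,0],[0,0,0,0,0,0,0]],
], newtons=20)

```text
time: 2.38
ee_pos: [0.3958, 0.3882, 0.0104]
eef_rot: [0.708, 0.706, 0.0, -0.0]
ft_force: [0.7, -0.0, 0.2]
width: 0.055
```

Run:
```python
from h import *
st()
```

```text
t 2.38 p [0.3958 0.3882 0.0104] az 89.9 tilt [0. 0.] F [ 0.7 -0.   0.2] w 0.055 q [-0.92  0.41  0.07  1.87 -0.04  0.87  0.74]
```

Run:
```python
from h import *
plan([(.396,.388,.09,90,0),(.428,.24,.09,95,0),(.428,.24,.045,95,0),(.428,.24,.045,95,40)])
```

```text
8 rows
[[0, 0, -0.001, -0.0001, 0.0001, -0.0398, 0], [0, 0, -0.001, -0.0001, 0.0001, -0.0398, 0], [0, 0, -0.022, -0.037, 0.008, 0, 0], [0, 0, -0.022, -0.0372, 0.0072, 0, 0], [0, 0, -0.022, -0.0373, 0.0064, 0, 0], [0, 0, -0.022, -0.0374, 0.0056, 0, 0], [0, 0, 0, 0, 0, 0.045, 0], [0, 0, 0, 0, 0, 0, 40]]
```

Call:
arm_command([
  [[0,0,0,0,0,0,0],[0,0,0,0,0,0,0],[0,0,0,0,0,0,0],[0,0,0,0,0,0,0]],
])

```text
time: 2.88
ee_pos: [0.3959, 0.3882, 0.0104]
eef_rot: [0.708, 0.706, 0.0, -0.0]
ft_force: [-0.0, 0.1, 0.1]
width: 0.0253
```

Call:
arm_command([
  [[0,0,0,0,0,-0.04,0],[0,0,0,0,0,-0.04,0],[0,0,-0.022,-0.037,0.008,0,0],[0,0,-0.022,-0.0372,0.0072,0,0],[0,0,-0.022,-0.0373,0.0064,0,0],[0,0,-0.022,-0.0374,0.0056,0,0],[0,0,0,0,0,0.045,0],[0,0,0,0,0,0,0],[0,0,0,0,0,0,45],[0,0,0,0,0,0,45],[0,0,0,0,0,0,45],[0,0,0,0,0,-0.04,45],[0,0,0,0,0,-0.045,70],[0,0,-0.03,0.03,-0.045,-0.02,70],[0,0,0,0.03,-0.03,0,70]],
])

```text
time: 4.75
ee_pos: [0.3465, 0.2939, 0.1527]
eef_rot: [0.665, 0.747, 0.002, -0.0]
ft_force: [-0.2, 0.3, -0.1]
width: 0.0582
```

Run:
```python
from h import *
c=snap('wrist','w2.png'); st()
```

```text
t 4.8 p [0.342  0.2973 0.1518] az 96.97 tilt [0.    0.003] F [-3.5  4.1 -0.4] w 0.0591 q [-0.86  0.02  0.05  2.   -0.    1.12  0.88]
```

View pics/w2.png

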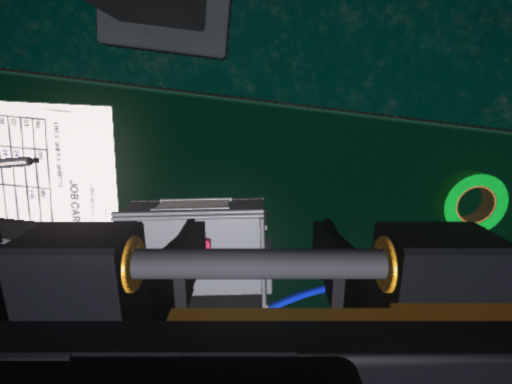

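Run:
```python
from h import *
plan([(.42,.305,.17,97,60)])
```

```text
2 rows
[[0, -0.002, 0, -0.0009, 0.0392, -0.0091, 60], [0, -0.002, 0, -0.0009, 0.0392, -0.0091, 60]]
```

Call:
arm_command([
  [[0,0,0,-0.001,0.039,-0.009,60],[0,0,0,-0.001,0.039,-0.009,60],[0,0,0,0,0,0,60],[0,0,0,0,0,0,60]],
])

```text
time: 5.3
ee_pos: [0.4243, 0.2995, 0.1682]
eef_rot: [0.665, 0.747, -0.0, -0.0]
ft_force: [-1.0, 0.5, 0.4]
width: 0.0525
```

Run:
```python
from h import *
c=snap('wrist','w3.png'); st()
```

```text
t 5.35 p [0.424  0.2996 0.1681] az 96.7 tilt [-0.001 -0.   ] F [ 0.5 -0.  -0.2] w 0.0521 q [-0.81  0.14  0.11  1.83 -0.02  1.17  1.  ]
```

View pics/w3.png

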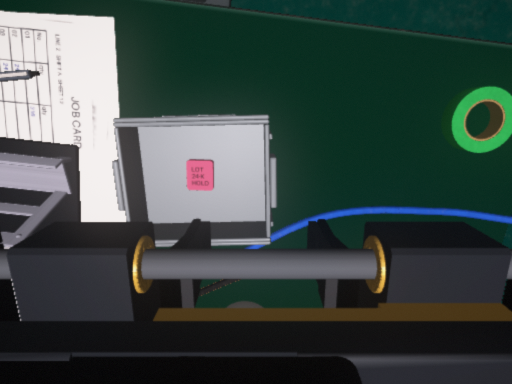

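Run:
```python
from h import *
c=ld('w3')
for u,v in [(276,158),(276,207),(266,158),(265,207),(266,120),(116,123),(268,238),(119,188)]: print((u,v),pix(c,u,v,.05)[:2])
a,b=pix(c,276,158,.05)[:2],pix(c,276,207,.05)[:2]; d=b-a; print('lug yaw',np.arctan2(d[1],d[0]),'L',np.linalg.norm(d)); m=(a+b)/2; print('mid outer',m)
```

```text
(276, 158) [0.39695984 0.31119034]
(276, 207) [0.4404056  0.31683708]
(266, 158) [0.39793917 0.30273463]
(265, 207) [0.44152623 0.30715309]
(266, 120) [0.36651132 0.29890504]
(116, 123) [0.38321499 0.17588219]
(268, 238) [0.4706233  0.31342466]
(119, 188) [0.43888584 0.17858566]
lug yaw 0.12924779980021237 L 0.04381118080619437
mid outer [0.41868272 0.31401371]
```

Run:
```python
from h import *
plan([(.419,.309,.1,97.4,60),(.419,.309,.027,97.4,60,.04)])
```

```text
4 rows
[[0, 0, -0.006, 0.005, -0.0019, 0.0341, 60], [0, 0, -0.006, 0.005, -0.0019, 0.0341, 60], [0, 0, 0, 0, 0, 0.0365, 60], [0, 0, 0, 0, 0, 0.0365, 60]]
```

Call:
arm_command([
  [[0,0,-0.006,0.005,-0.002,0.034,60],[0,0,-0.006,0.005,-0.002,0.034,60],[0,0,0,0,0,0.0365,60],[0,0,0,0,0,0.0365,60],[0,0,0,0,0,0,0],[0,0,0,0,0,0,0],[0,0,0,0,0,0,0],[0,0,0,0,0,0,0],[0,0,0,0,0,0,0],[0,0,0,0,0,0,0],[0,0,0,0,0,0,0]],
], newtons=50)

```text
time: 6.72
ee_pos: [0.4199, 0.3093, 0.0279]
eef_rot: [0.66, 0.751, 0.0, 0.0]
ft_force: [-0.4, -0.5, 6.1]
width: 0.0093
```

Run:
```python
from h import *
st()
plan([(.419,.309,.20,97.4,0),(.44,-.185+.0,.20,95.2,0)])
```

```text
t 6.72 p [0.4199 0.3093 0.0279] az 97.35 tilt [0.001 0.001] F [-0.4 -0.5  6.1] w 0.0093 q [-0.81  0.32  0.1   1.95 -0.04  0.88  1.01]
14 rows
[[0, 0, 0, 0, -0.0002, -0.043, 0], [0, 0, 0, 0, -0.0002, -0.043, 0], [0, 0, 0, 0, -0.0002, -0.043, 0], [0, 0, 0, 0, -0.0002, -0.043, 0], [0, 0, 0.004, -0.0493, -0.0043, 0, 0], [0, 0, 0.004, -0.0493, -0.0041, 0, 0], [0, 0, 0.004, -0.0493, -0.0039, 0, 0], [0, 0, 0.004, -0.0493, -0.0037, 0, 0], [0, 0, 0.004, -0.0493, -0.0035, 0, 0], [0, 0, 0.004, -0.0493, -0.0033, 0, 0], [0, 0, 0.004, -0.0493, -0.0031, 0, 0], [0, 0, 0.004, -0.0494, -0.003, 0, 0], [0, 0, 0.004, -0.0494, -0.0028, 0, 0], [0, 0, 0.004, -0.0494, -0.0026, 0, 0]]
```

Call:
arm_command([
  [[0,0,0,0,0,-0.043,0],[0,0,0,0,0,-0.043,0],[0,0,0,0,0,-0.043,0],[0,0,0,0,0,-0.043,0],[0,0,0.004,-0.0493,-0.0043,0,0],[0,0,0.004,-0.0493,-0.0041,0,0],[0,0,0.004,-0.0493,-0.0039,0,0],[0,0,0.004,-0.0493,-0.0037,0,0],[0,0,0.004,-0.0493,-0.0035,0,0],[0,0,0.004,-0.0493,-0.0033,0,0],[0,0,0.004,-0.0493,-0.0031,0,0],[0,0,0.004,-0.0494,-0.003,0,0],[0,0,0.004,-0.0494,-0.0028,0,0],[0,0,0.004,-0.0494,-0.0026,0,0],[0,0,0,0,0,0,0],[0,0,0,0,0,0,0]],
])

```text
time: 8.72
ee_pos: [0.4394, -0.1846, 0.1989]
eef_rot: [0.675, 0.738, -0.0, -0.001]
ft_force: [-0.3, 0.5, -3.0]
width: 0.0098
```

Run:
```python
from h import *
st()
T=ld('top0'); print('screwdriver',pix(T,*tb(360,505),.02),pix(T,*tb(500,513),.01),pix(T,*tb(505,515),.005))
snap('scene','s4.png'); snap('wrist','w4.png')
plan([(.431,-.189,.10,95.2,0),(.431,-.189,.029,95.2,0,.03)])
```

```text
t 8.72 p [ 0.4394 -0.1846  0.1989] az 95.04 tilt [-0.001  0.001] F [-0.3  0.5 -3. ] w 0.0098 q [-0.34  0.    0.65  1.91 -0.    1.23  1.97]
screwdriver [ 0.33819393 -0.17501148  0.02      ] [ 0.33393053 -0.31682355  0.01      ] [ 0.33203464 -0.3227769   0.005     ]
5 rows
[[0, 0, 0, -0.0022, -0.0046, 0.0495, 0], [0, 0, 0, -0.0021, -0.0046, 0.0495, 0], [0, 0, 0, 0, 0, 0.0237, 0], [0, 0, 0, 0, 0, 0.0237, 0], [0, 0, 0, 0, 0, 0.0237, 0]]
```

View pics/s4.png

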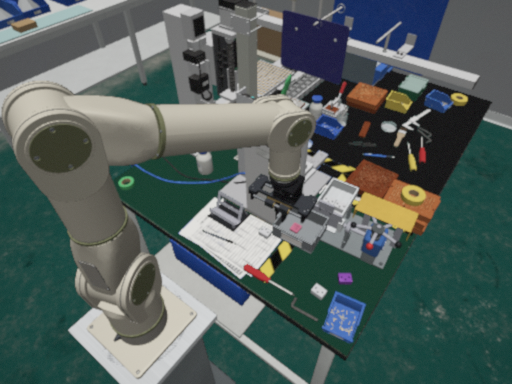

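View pics/w4.png

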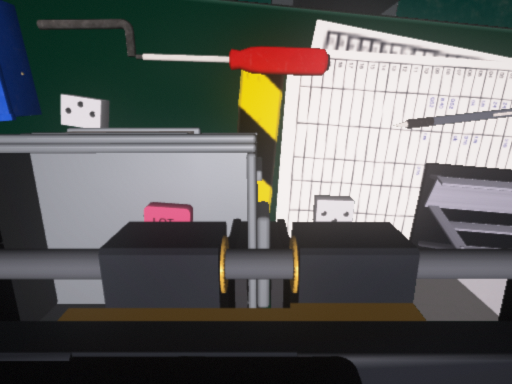

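Call:
arm_command([
  [[0,0,0,-0.0022,-0.0046,0.0495,0],[0,0,0,-0.002,-0.0046,0.0495,0],[0,0,0,0,0,0.0237,0],[0,0,0,0,0,0.0237,0],[0,0,0,0,0,0.0237,0],[0,0,0,0,0,0,0],[0,0,0,0,0,0,30],[0,0,0,0,0,0,30],[0,0,0,0,0,0,30],[0,0,0,0,0,0,30],[0,0,0,0,0,-0.05,50],[0,0,0,0,0,-0.05,80],[0,0,0,0,0,-0.03,100],[0,0,0,0,0,0,100]],
])

```text
time: 10.58
ee_pos: [0.4323, -0.1904, 0.1613]
eef_rot: [0.675, 0.738, 0.002, 0.002]
ft_force: [-1.0, -0.4, -0.2]
width: 0.0579
```

Run:
```python
from h import *
st()
snap('wrist','w5.png')
```

```text
t 10.57 p [ 0.4323 -0.1904  0.1613] az 95.06 tilt [0.005 0.   ] F [-1.  -0.4 -0.2] w 0.0579 q [-0.35  0.03  0.69  1.97 -0.02  1.14  2.01]
```

View pics/w5.png

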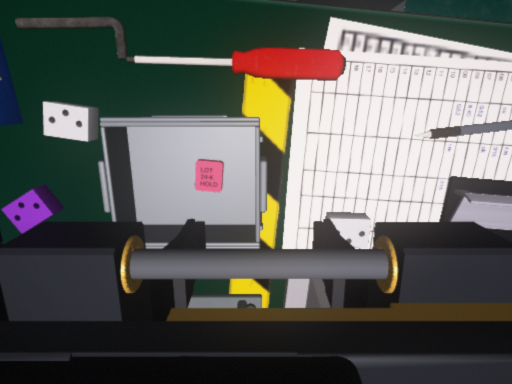

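Run:
```python
from h import *
c=ld('w5')
for u,v in [(101,122),(259,121),(262,240),(112,240),(264,161),(266,209),(101,163),(108,212)]: print((u,v),pix(c,u,v,.05)[:2])
plan([(.45,-.105,.16,90,100)])
```

```text
(101, 122) [ 0.38791382 -0.32175992]
(259, 121) [ 0.37603605 -0.1950893 ]
(262, 240) [ 0.47909495 -0.18336181]
(112, 240) [ 0.49069353 -0.31621055]
(264, 161) [ 0.40813172 -0.18809838]
(266, 209) [ 0.4498588  -0.18252455]
(101, 163) [ 0.42163136 -0.32312322]
(108, 212) [ 0.46452067 -0.31883028]
2 rows
[[0.001, 0, 0.044, 0.0415, 0.013, -0.0001, 100], [0.001, 0, 0.044, 0.0421, 0.0112, -0.0001, 100]]
```

Call:
arm_command([
  [[0,0,0.044,0.0415,0.013,0,100],[0,0,0.044,0.042,0.011,0,100],[0,0,0,0,0,0,100],[0,0,0,0,0,0,100]],
])

```text
time: 11.12
ee_pos: [0.4487, -0.1056, 0.1583]
eef_rot: [0.707, 0.707, -0.001, -0.0]
ft_force: [-0.3, -0.9, 0.5]
width: 0.0859
```

Run:
```python
from h import *
st()
snap('wrist','w6.png')
```

```text
t 11.12 p [ 0.4487 -0.1056  0.1583] az 90.02 tilt [-0.002 -0.   ] F [-0.3 -0.9  0.5] w 0.0859 q [-0.45  0.01  0.59  2.   -0.    1.14  1.71]
```

View pics/w6.png

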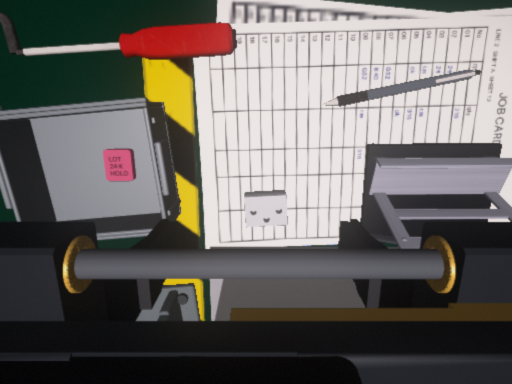

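Run:
```python
from h import *
c=ld('w6')
for z in(.006,.026):
  for dx in(-.015,.015):
    for dy in (-.02,.02): print(z,dx,dy,np.round(proj(c,(.476+dx,-.102+dy,z)),1))
crop('w6',230,170,310,240,'w6c.png',8)
```

```text
0.006 -0.015 -0.02 [242.1 190.9]
0.006 -0.015 0.02 [282.8 190.9]
0.006 0.015 -0.02 [242.5 219.6]
0.006 0.015 0.02 [282.2 219.6]
0.026 -0.015 -0.02 [241.  196.6]
0.026 -0.015 0.02 [284.3 196.5]
0.026 0.015 -0.02 [241.5 227. ]
0.026 0.015 0.02 [283.7 226.9]
scale 8
```

View pics/w6c.png

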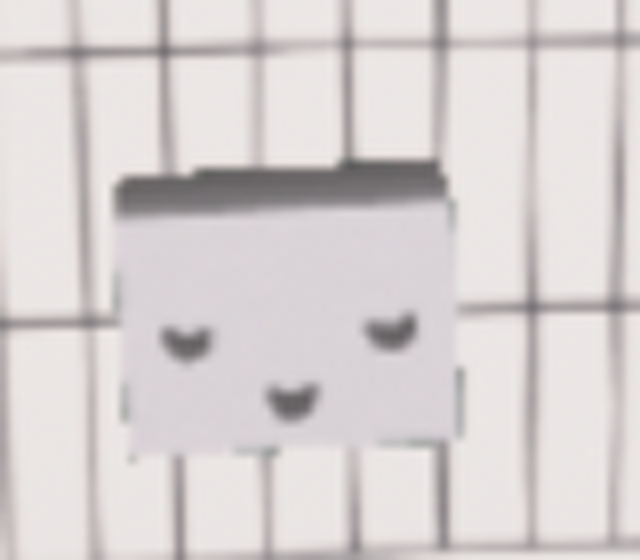

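Run:
```python
from h import *
plan([(.464,-.099,.08,92,100,.045),(.464,-.099,.0165,92,100,.035)])
```

```text
4 rows
[[-0.001, 0, -0.018, 0.0035, 0.0077, 0.0392, 100], [-0.001, 0, -0.018, 0.0034, 0.0077, 0.0392, 100], [0, 0, 0, 0, 0, 0.0318, 100], [0, 0, 0, 0, 0, 0.0318, 100]]
```

Call:
arm_command([
  [[0,0,-0.018,0.0035,0.0077,0.039,100],[0,0,-0.018,0.0034,0.0077,0.039,100],[0,0,0,0,0,0.032,100],[0,0,0,0,0,0.032,100],[0,0,0,0,0,0,0],[0,0,0,0,0,0,0],[0,0,0,0,0,0,0],[0,0,0,0,0,0,0],[0,0,0,0,0,0,0],[0,0,0,0,0,0,0],[0,0,0,0,0,0,0],[0,0,0,0,0,0,0]],
], newtons=30)

```text
time: 12.68
ee_pos: [0.4647, -0.0982, 0.0173]
eef_rot: [0.694, 0.72, 0.0, -0.0]
ft_force: [-1.9, -0.7, 3.4]
width: 0.0398
```

Run:
```python
from h import *
st()
plan([(.46,-.099,.11,92,0),(.435,-.235,.11,95,0),(.435,-.235,.05,95,0),(.435,-.235,.05,95,60)])
```

```text
t 12.68 p [ 0.4647 -0.0982  0.0173] az 92.07 tilt [0. 0.] F [-1.9 -0.7  3.4] w 0.0398 q [-0.4   0.28  0.57  2.09 -0.2   0.83  1.9 ]
8 rows
[[0, 0, 0.001, -0.0003, -0.0024, -0.0463, 0], [0, 0, 0.001, -0.0003, -0.0024, -0.0463, 0], [0, 0, -0.017, -0.045, -0.0099, 0, 0], [0, 0, -0.017, -0.0448, -0.0107, 0, 0], [0, 0, -0.017, -0.0446, -0.0115, 0, 0], [0, 0, 0, 0, 0, 0.03, 0], [0, 0, 0, 0, 0, 0.03, 0], [0, 0, 0, 0, 0, 0, 60]]
```

Call:
arm_command([
  [[0,0,0,0,-0.0024,-0.046,0],[0,0,0,0,-0.0024,-0.046,0],[0,0,-0.013,-0.0425,-0.009,0,0],[0,0,-0.013,-0.0425,-0.009,0,0],[0,0,-0.013,-0.0425,-0.009,0,0],[0,0,-0.013,-0.0425,-0.009,0,0],[0,0,0,0,0,0.038,0],[0,0,0,0,0,0.038,0],[0,0,0,0,0,0,0],[0,0,0,0,0,0,60],[0,0,0,0,0,0,60],[0,0,0,0,0,-0.05,60],[0,0,0,0,0,-0.05,60],[0,0,0,0,0,-0.03,100]],
])

```text
time: 14.42
ee_pos: [0.4344, -0.2707, 0.1668]
eef_rot: [0.675, 0.737, 0.001, 0.002]
ft_force: [0.2, -0.1, 0.2]
width: 0.0564
```

Run:
```python
from h import *
st()
plan([(.394,-.37,.16,95,100)])
```

```text
t 14.43 p [ 0.4344 -0.2707  0.1668] az 95.03 tilt [ 0.005 -0.001] F [ 0.2 -0.1  0.2] w 0.0564 q [-0.25  0.14  0.78  1.88 -0.11  1.16  2.23]
3 rows
[[0.001, 0, 0, -0.0318, -0.0163, 0.0022, 100], [0.001, 0, 0, -0.0318, -0.0163, 0.0023, 100], [0.001, 0, 0, -0.0318, -0.0163, 0.0023, 100]]
```

Run:
```python
from h import *
c=ld('w5'); crop('w5',30,90,110,150,'w5c.png',8)
for u,v in [(44,101),(98,106),(97,140),(43,133)]: print(pix(c,u,v,.02)[:2])
plan([(.41,-.365,.16,5,100)])
```

```text
scale 8
[ 0.37704739 -0.38522693]
[ 0.37719735 -0.33799885]
[ 0.4074464  -0.34019715]
[ 0.40535477 -0.38855467]
10 rows
[[0, 0, 0.157, -0.0092, -0.0033, 0.0007, 100], [0, 0, 0.157, -0.0096, -0.0018, 0.0007, 100], [0, 0, 0.157, -0.0097, -0.0003, 0.0007, 100], [0, 0, 0.157, -0.0097, 0.0013, 0.0007, 100], [0, 0, 0.157, -0.0093, 0.0028, 0.0007, 100], [0, 0, 0.157, -0.0088, 0.0042, 0.0007, 100], [0, 0, 0.157, -0.008, 0.0055, 0.0007, 100], [0, 0, 0.157, -0.0071, 0.0067, 0.0007, 100], [0, 0, 0.157, -0.0059, 0.0077, 0.0007, 100], [0, 0, 0.157, -0.0047, 0.0086, 0.0007, 100]]
```

View pics/w5c.png

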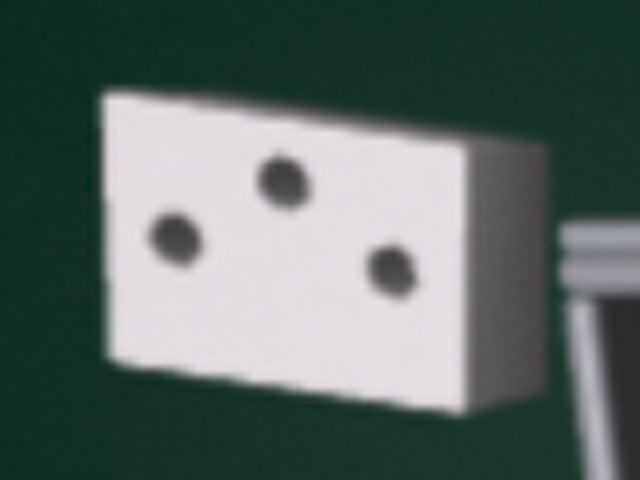

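Run:
```python
from h import *
c=ld('w5')
P=[pix(c,u,v,.02)[:2] for u,v in [(43.1,101.5),(88.3,108.1),(88.3,141.6),(43.5,135.3)]]; print(P,np.mean(P,0)); 
d=P[1]-P[0]+P[2]-P[3]; print(np.degrees(np.arctan2(d[1],d[0])))
```

```text
[array([ 0.37754674, -0.38605436]), array([ 0.37976357, -0.34664169]), array([ 0.40959758, -0.34815172]), array([ 0.40740055, -0.38828451])] [ 0.39357711 -0.36728307]
86.82399928829521
```

Run:
```python
from h import *
plan([(.394,-.3675,.10,-3,60),(.394,-.3675,.011,-3,60,.045)])
```

```text
13 rows
[[0, 0, 0.156, -0.0084, -0.0045, 0.0061, 60], [0, 0, 0.156, -0.009, -0.0031, 0.0061, 60], [0, 0, 0.156, -0.0094, -0.0017, 0.0061, 60], [0, 0, 0.156, -0.0095, -0.0002, 0.0061, 60], [0, 0, 0.156, -0.0094, 0.0013, 0.0061, 60], [0, 0, 0.156, -0.0091, 0.0027, 0.0061, 60], [0, 0, 0.156, -0.0086, 0.0041, 0.0061, 60], [0, 0, 0.156, -0.0078, 0.0054, 0.0061, 60], [0, 0, 0.156, -0.0069, 0.0066, 0.0061, 60], [0, 0, 0.156, -0.0058, 0.0076, 0.0061, 60], [0, 0, 0.156, -0.0046, 0.0084, 0.0061, 60], [0, 0, 0, 0, 0, 0.0445, 60], [0, 0, 0, 0, 0, 0.0445, 60]]
```

Call:
arm_command([
  [[0,0,0.156,-0.0084,-0.0045,0.006,60],[0,0,0.156,-0.009,-0.003,0.006,60],[0,0,0.156,-0.0094,-0.0017,0.006,60],[0,0,0.156,-0.0095,0,0.006,60],[0,0,0.156,-0.0094,0.0013,0.006,60],[0,0,0.156,-0.0091,0.0027,0.006,60],[0,0,0.156,-0.0086,0.004,0.006,60],[0,0,0.156,-0.0078,0.0054,0.006,60],[0,0,0.156,-0.0069,0.0066,0.006,60],[0,0,0.156,-0.0058,0.0076,0.006,60],[0,0,0.156,-0.0046,0.0084,0.006,60],[0,0,0,0,0,0,60]],
])

```text
time: 15.92
ee_pos: [0.3928, -0.367, 0.0978]
eef_rot: [1.0, -0.028, 0.0, 0.0]
ft_force: [-0.7, -0.9, 0.2]
width: 0.0518
```

Run:
```python
from h import *
st(); snap('wrist','w7.png')
plan([(.394,-.3675,.011,-3,60,.045)])
```

```text
t 15.93 p [ 0.3928 -0.367   0.0978] az -3.26 tilt [ 0. -0.] F [-0.7 -0.9  0.2] w 0.0518 q [-0.2   0.42  1.05  1.89 -0.41  1.07  0.96]
2 rows
[[0, 0, -0.001, 0.0004, 0.0004, 0.0435, 60], [0, 0, -0.001, 0.0004, 0.0004, 0.0435, 60]]
```

View pics/w7.png

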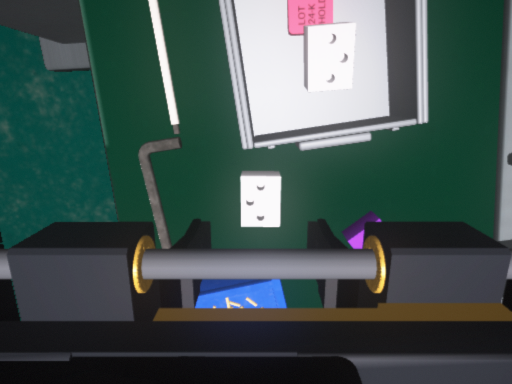

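Call:
arm_command([
  [[0,0,0,0.0004,0.0004,0.0435,60],[0,0,0,0.0004,0.0004,0.0435,60],[0,0,0,0,0,0,0],[0,0,0,0,0,0,0],[0,0,0,0,0,0,0],[0,0,0,0,0,0,0],[0,0,0,0,0,0,0],[0,0,0,0,0,0,0]],
])

```text
time: 16.98
ee_pos: [0.3941, -0.367, 0.0107]
eef_rot: [1.0, -0.028, 0.0, -0.0]
ft_force: [-0.1, 2.9, 7.7]
width: 0.0299
```

Run:
```python
from h import *
st()
plan([(.394,-.3675,.11,-3,0),(.43,-.235,.11,5,0),(.43,-.235,.045,5,0)])
```

```text
t 16.98 p [ 0.3941 -0.367   0.0107] az -3.21 tilt [0.001 0.001] F [-0.1  2.9  7.7] w 0.0299 q [-0.09  0.55  0.92  1.94 -0.55  0.92  1.06]
7 rows
[[0, 0, -0.002, 0, 0.0002, -0.0497, 0], [0, 0, -0.002, 0, 0.0002, -0.0497, 0], [0, 0, -0.047, 0.0097, -0.0447, 0, 0], [0, 0, -0.047, 0.0117, -0.0442, 0, 0], [0, 0, -0.047, 0.0138, -0.0436, 0, 0], [0, 0, 0, 0, 0, 0.0325, 0], [0, 0, 0, 0, 0, 0.0325, 0]]
```

Call:
arm_command([
  [[0,0,0,0,0,-0.05,0],[0,0,0,0,0,-0.05,0],[0,0,-0.047,0.0107,-0.0475,0,0],[0,0,-0.047,0.0127,-0.047,0,0],[0,0,-0.047,0.0148,-0.0465,0,0],[0,0,0,0,0,0.036,0],[0,0,0,0,0,0.036,0],[0,0,0,0,0,0,0],[0,0,0,0,0,0,50],[0,0,0,0,0,0,50],[0,0,0,0,0,-0.05,50],[0,0,0,0,0,-0.05,50],[0,0,0,0,0,-0.05,50],[0,0,0,0,0,-0.05,80],[0,0,0,0.03,0,-0.04,100],[0,0,0,0,0,0,100]],
])

```text
time: 18.98
ee_pos: [0.4662, -0.2237, 0.2817]
eef_rot: [0.999, 0.043, 0.003, 0.0]
ft_force: [0.2, -0.7, -0.3]
width: 0.0657
```

Run:
```python
from h import *
st(); snap('wrist','w8.png')
```

```text
t 18.98 p [ 0.4662 -0.2237  0.2817] az 4.96 tilt [ 0.006 -0.   ] F [ 0.2 -0.7 -0.3] w 0.0657 q [-0.83  0.09  1.28  1.71 -0.09  1.4   0.55]
```

View pics/w8.png

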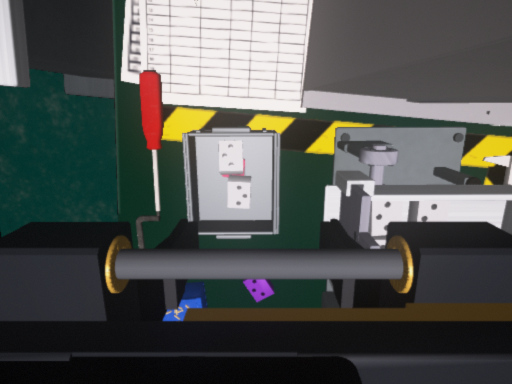

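Run:
```python
from h import *
plan([(.556,-.277,.26,5,100,.04)])
```

```text
3 rows
[[0, -0.001, -0.001, 0.029, 0.0201, 0.0067, 100], [0, -0.001, -0.001, 0.029, 0.0201, 0.0066, 100], [0, -0.001, -0.001, 0.029, 0.0201, 0.0066, 100]]
```

Call:
arm_command([
  [[0,0,0,0.029,0.02,0.007,100],[0,0,0,0.029,0.02,0.007,100],[0,0,0,0.029,0.02,0.006,100],[0,0,0,0,0,0,100],[0,0,0,0,0,0,100]],
])

```text
time: 19.65
ee_pos: [0.5498, -0.2751, 0.2599]
eef_rot: [0.999, 0.04, -0.001, 0.0]
ft_force: [0.4, 0.2, -0.4]
width: 0.0872
```

Run:
```python
from h import *
st(); snap('wrist','w9.png'); snap('scene','s9.png')
```

```text
t 19.65 p [ 0.5498 -0.2751  0.2599] az 4.64 tilt [-0.001 -0.   ] F [ 0.4  0.2 -0.4] w 0.0872 q [-0.42  0.49  1.14  1.49 -0.44  1.45  0.81]
```

View pics/w9.png

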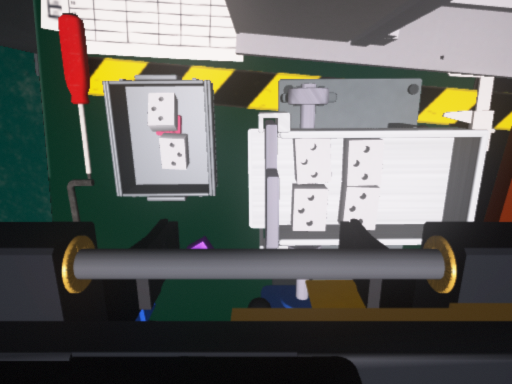

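View pics/s9.png

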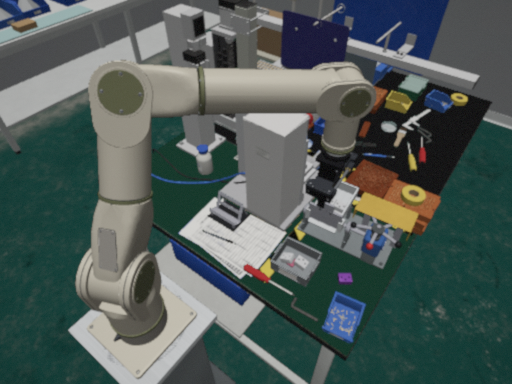

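Run:
```python
from h import *
crop('w9',240,100,340,240,'w9c.png',4.2)
```

```text
scale 4.2
```

View pics/w9c.png

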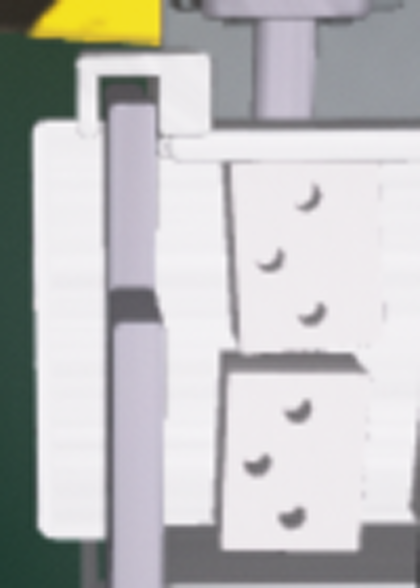

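Run:
```python
from h import *
c=ld('w9')
a=[pix(c,267.1,176.7,.214)[:2],pix(c,278.8,176.7,.214)[:2]]; b=[pix(c,265.7,123.8,.186)[:2],pix(c,277.4,123.8,.186)[:2]]; e=[pix(c,267.1,235,.214)[:2],pix(c,278.8,235,.214)[:2]]
print(a,b,e); A=np.mean(a,0);B=np.mean(b,0);E=np.mean(e,0);print(A,B,E,'yaw tab',np.degrees(np.arctan2(A[1]-E[1],A[0]-E[0])),'yaw p',np.degrees(np.arctan2(*(B-A)[::-1])))
u=np.array([-np.sin(.085),np.cos(.085)]); print('centre est',A-.025*u,B-.056*u)
# lip
P=[pix(c,240+40/4.2,100+125/4.2,.12)[:2],pix(c,240+45/4.2,100+538/4.2,.12)[:2]];print('lip',P)
plan([(.5565,-.277,.26,5,60,.04),(.5565,-.277,.203,5,60,.04)])
```

```text
[array([ 0.55267319, -0.24934111]), array([ 0.56007073, -0.24874443])] [array([ 0.54964919, -0.21824043]), array([ 0.55773351, -0.21759085])] [array([ 0.55612358, -0.28898573]), array([ 0.56389283, -0.28835618])]
[ 0.55637196 -0.24904277] [ 0.55369135 -0.21791564] [ 0.56000821 -0.28867096] yaw tab 95.24272888401912 yaw p 94.9220621543361
centre est [ 0.5584944  -0.27395251] [ 0.55844562 -0.27371346]
lip [array([ 0.53721677, -0.22854726]), array([ 0.54524008, -0.32271375])]
3 rows
[[0, -0.001, -0.005, 0.0058, 0.0033, 0.0005, 60], [0, 0, 0, 0, 0, 0.0285, 60], [0, 0, 0, 0, 0, 0.0285, 60]]
```

Call:
arm_command([
  [[0,0,-0.006,0.0085,0.0005,0,60],[0,0,0,0,0,0.03,60],[0,0,0,0,0,0.04,60],[0,0,0,0,0,0,60],[0,0,0,0,0,0,0],[0,0,0,0,0,0,0],[0,0,0,0,0,0,0],[0,0,0,0,0,0,0],[0,0,0,0,0,0,0],[0,0,0,0,0,0,0],[0,0,0,0,0,0,0]],
], newtons=40)

```text
time: 21.12
ee_pos: [0.5597, -0.2742, 0.19]
eef_rot: [0.999, 0.045, 0.0, -0.0]
ft_force: [0.4, 0.3, 1.4]
width: 0.0075
```

Run:
```python
from h import *
st()
```

```text
t 21.12 p [ 0.5597 -0.2742  0.19  ] az 5.11 tilt [0. 0.] F [0.4 0.3 1.4] w 0.0075 q [-0.39  0.55  1.08  1.56 -0.5   1.33  0.84]
```

Run:
```python
from h import *
plan([(.5597,-.2742,.245,5.1,0),(.405,-.26,.24,4,0),(.405,.065,.24,0.5,0)])
```

```text
13 rows
[[0, 0, 0, 0, 0, -0.0275, 0], [0, 0, 0, 0, 0, -0.0275, 0], [0, 0, 0.005, -0.0382, -0.007, 0.0013, 0], [0, 0, 0.005, -0.0382, -0.0068, 0.0013, 0], [0, 0, 0.005, -0.0383, -0.0066, 0.0013, 0], [0, 0, 0.005, -0.0383, -0.0064, 0.0013, 0], [0, 0, 0.009, 0.0032, -0.0463, 0, 0], [0, 0, 0.009, 0.0028, -0.0463, 0, 0], [0, 0, 0.009, 0.0024, -0.0464, 0, 0], [0, 0, 0.009, 0.002, -0.0464, 0, 0], [0, 0, 0.009, 0.0016, -0.0464, 0, 0], [0, 0, 0.009, 0.0012, -0.0464, 0, 0], [0, 0, 0.009, 0.0008, -0.0464, 0, 0]]
```

Call:
arm_command([
  [[0,0,0,0,0,-0.02,0],[0,0,0,0,0,-0.02,0],[0,0,0,0,0,-0.02,0],[0,0,0,0,0,-0.005,0],[0,0,0,0,0,0,0],[0,0,0.005,-0.0382,-0.007,0,0],[0,0,0.005,-0.0382,-0.0068,0,0],[0,0,0.005,-0.0383,-0.0066,0,0],[0,0,0.005,-0.0383,-0.0064,0.005,0],[0,0,0,0,0,0.005,0]],
])

```text
time: 22.38
ee_pos: [0.4149, -0.2598, 0.2479]
eef_rot: [0.999, 0.034, -0.0, -0.007]
ft_force: [0.5, 0.7, -1.4]
width: 0.0077
```

Run:
```python
from h import *
st();snap('scene','s10.png');plan([(.41,.065,.24,0.5,0)])
```

```text
t 22.38 p [ 0.4149 -0.2598  0.2479] az 3.89 tilt [-0.     0.013] F [ 0.5  0.7 -1.4] w 0.0077 q [-0.79 -0.06  1.26  1.82  0.04  1.34  0.53]
7 rows
[[-0.002, 0, 0.009, 0.0024, -0.0462, 0.0015, 0], [-0.002, 0, 0.009, 0.002, -0.0462, 0.0015, 0], [-0.002, 0, 0.009, 0.0016, -0.0462, 0.0014, 0], [-0.002, 0, 0.009, 0.0012, -0.0462, 0.0013, 0], [-0.002, 0, 0.009, 0.0008, -0.0463, 0.0013, 0], [-0.002, 0, 0.009, 0.0004, -0.0463, 0.0012, 0], [-0.002, 0, 0.009, 0, -0.0463, 0.0011, 0]]
```

View pics/s10.png

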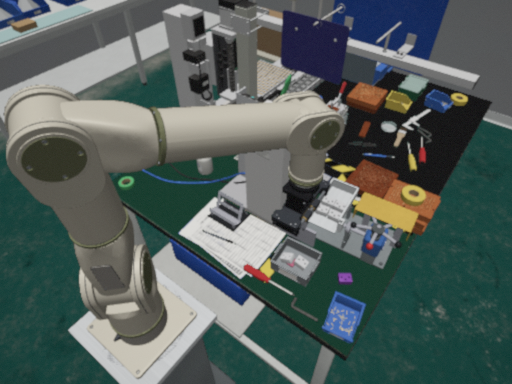

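Call:
arm_command([
  [[0,0,0.009,0.0024,-0.0462,0.001,0],[0,0,0.009,0.002,-0.0462,0.001,0],[0,0,0.009,0.0016,-0.0462,0.001,0],[0,0,0.009,0.0012,-0.0462,0.001,0],[0,0,0.009,0.0008,-0.0463,0.001,0],[0,0,0.009,0.0004,-0.0463,0.001,0],[0,0,0.009,0,-0.0463,0.001,0],[0,0,0,0,0,0,0],[0,0,0,0,0,0,0]],
])

```text
time: 23.55
ee_pos: [0.4113, 0.0637, 0.2414]
eef_rot: [1.0, 0.003, -0.004, -0.001]
ft_force: [0.9, -0.4, -1.8]
width: 0.0076
```

Run:
```python
from h import *
st();snap('scene','s11.png');snap('wrist','w11.png')
```

```text
t 23.55 p [0.4113 0.0637 0.2414] az 0.3 tilt [-0.009  0.002] F [ 0.9 -0.4 -1.8] w 0.0076 q [-0.95 -0.22  0.61  1.97  0.12  1.36 -0.37]
```

View pics/s11.png

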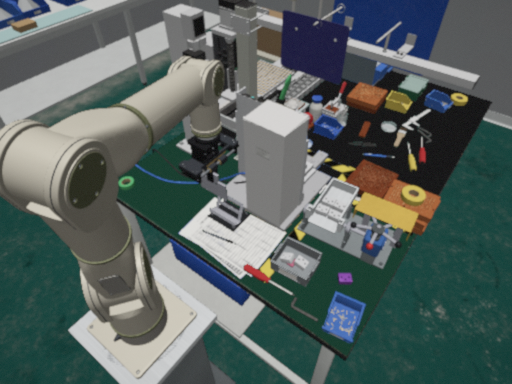

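View pics/w11.png

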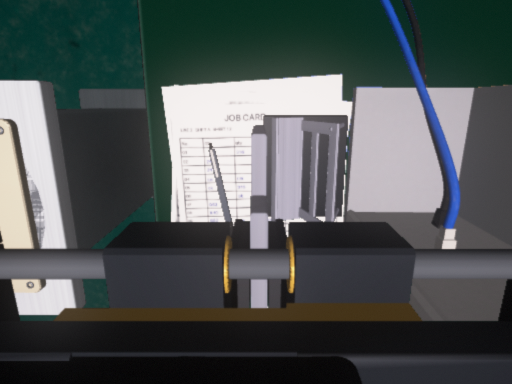

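Run:
```python
from h import *
crop('w11',240,100,360,240,'w11c.png',4.2)
c=ld('w11')
for X in [(.44,.053+.061,.027),(.407,.053+.061,.04),(.453,.114,.022),(.478,.11,.093)]: print(X,np.round(proj(c,X),1))
```

```text
scale 4.2
(0.44, 0.11399999999999999, 0.027) [286.4 122.1]
(0.407, 0.11399999999999999, 0.04) [256.8 122.6]
(0.453, 0.114, 0.022) [297.5 121.9]
(0.478, 0.11, 0.093) [332.7 130.5]
```

View pics/w11c.png

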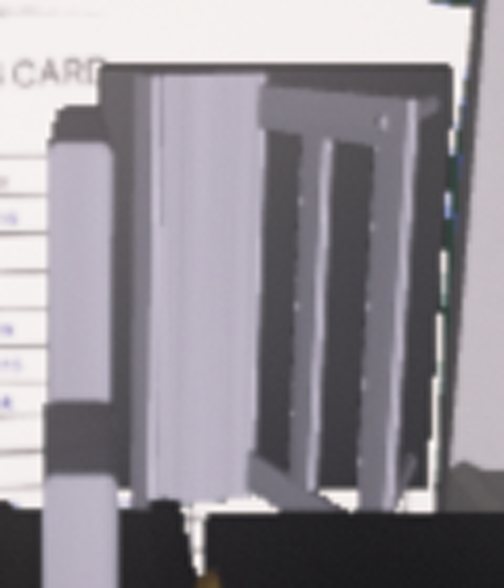

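Run:
```python
from h import *
c=ld('w11')
g=lambda X,Y,z:pix(c,240+X/4.2,100+Y/4.2,z)[:2].round(4)
print('ledge back L,R',g(263,85,.022),g(250,460,.022)); print('lip L,R',g(150,75,.042),g(148,500,.042)); print('ledge L corners',g(263,75,.025))
print('base L',g(100,65,.012),g(450,65,.012),'R',g(437,487,.012)); print('frame top L',g(412,98,.093),g(385,505,.093))
print('gate',g(80,140,.24-.099+.0),g(80,105,.15))
```

```text
ledge back L,R [0.4587 0.1159] [0.459  0.0095]
lip L,R [0.4273 0.1192] [0.4287 0.0043]
ledge L corners [0.4582 0.1186]
base L [0.4147 0.1207] [0.5112 0.121 ] R [ 0.5164 -0.002 ]
frame top L [0.4825 0.1165] [0.4824 0.022 ]
gate [0.4102 0.1113] [0.4103 0.1182]
```

Run:
```python
from h import *
c=ld('w11')
print(pix(c,470,150,.01),pix(c,348,150,.01),pix(c,385,240,.01))
T=ld('top0');S=ld('scene0')
# slab top-left front corner: top tb(10,120)?; scene s0e (252,245)
print(tri(T,tb(5,118),S,(140+252/2.6,245/2.6)), tri(T,tb(40,195),S,(140+256/2.6,450/2.6)))
plan([(.443,.064,.24,0,0),(.443,.064,.105,0,0,.03)])
```

```text
[0.66081314 0.08134982 0.01      ] [0.51573035 0.0806944  0.01      ] [ 0.57177957 -0.03505652  0.01      ]
(array([0.63054234, 0.13598103, 0.40785052]), np.float64(1.2649291561645404)) (array([0.64137168, 0.15557351, 0.03359363]), np.float64(0.047974022843710884))
6 rows
[[-0.004, 0.008, 0.004, 0.0316, -0.0008, 0.0018, 0], [0, 0, 0, 0, 0, 0.027, 0], [0, 0, 0, 0, 0, 0.027, 0], [0, 0, 0, 0, 0, 0.027, 0], [0, 0, 0, 0, 0, 0.027, 0], [0, 0, 0, 0, 0, 0.027, 0]]
```

Call:
arm_command([
  [[0,0.008,0.004,0.0316,-0.0008,0.002,0],[0,0,0,0,0,0,0],[0,0,0,0,0,0.027,0],[0,0,0,0,0,0.027,0],[0,0,0,0,0,0.027,0],[0,0,0,0,0,0.027,0],[0,0,0,0,0,0.02,0],[0,0,0,0,0,0,0]],
])

```text
time: 24.65
ee_pos: [0.4418, 0.0649, 0.1115]
eef_rot: [1.0, 0.0, -0.0, -0.002]
ft_force: [-0.6, 0.1, -1.8]
width: 0.0079
```

Run:
```python
from h import *
st();snap('scene','s12.png');snap('wrist','w12.png');crop('scene12' if 0 else 's12',170,130,290,240,'s12c.png',5)
```

```text
t 24.65 p [0.4418 0.0649 0.1115] az 0.02 tilt [-0.001  0.004] F [-0.6  0.1 -1.8] w 0.0079 q [-0.94  0.03  0.71  2.09 -0.03  1.03 -0.21]
scale 5
```

View pics/s12c.png

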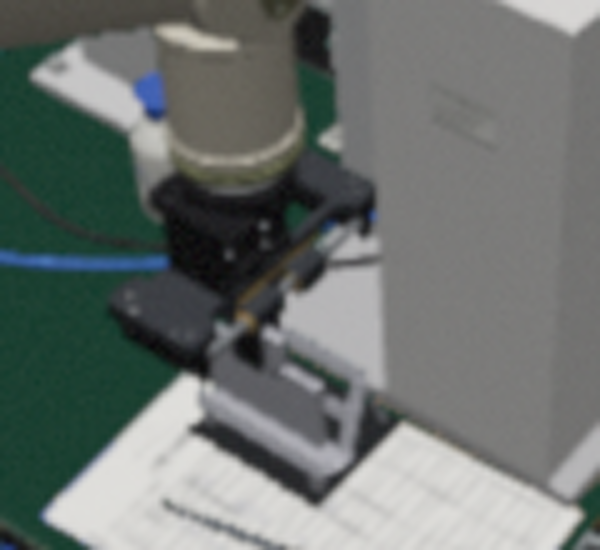

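View pics/w12.png

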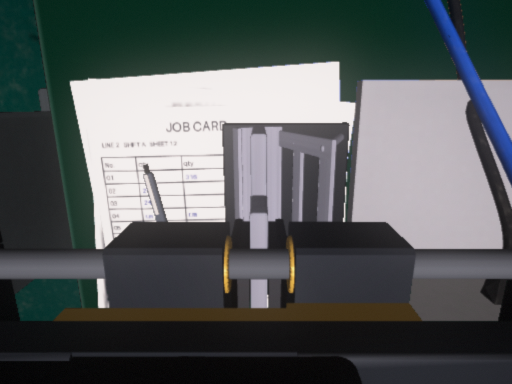

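Call:
arm_command([
  [[0,0,0,0,0,0.005,0],[0,0,0,0,0,0.005,0],[0,0,0,0,0,0,0]],
])

```text
time: 25.12
ee_pos: [0.4429, 0.0658, 0.1022]
eef_rot: [1.0, 0.001, 0.001, -0.002]
ft_force: [-0.3, 0.2, -1.3]
width: 0.0077
```

Call:
arm_command([
  [[0,0,0,0,0,0.003,0],[0,0,0,0,0,0.002,0],[0,0,0,0,0,0,0]],
])

```text
time: 25.5
ee_pos: [0.4444, 0.0664, 0.0984]
eef_rot: [1.0, 0.001, 0.002, -0.003]
ft_force: [0.2, 2.1, 5.3]
width: 0.0075
```

Call:
arm_command([
  [[0,0,0,0,0,0,22],[0,0,0,0,0,0,22],[0,0,0,0,0,0,22],[0,0,0,0,0,0,22],[0,0,0,0,0,-0.01,22],[0,0,0,0,0,-0.015,22],[0,0,0,0,0,-0.02,22],[0,0,0,0,0,-0.03,22],[0,0,0,0,0,-0.04,22],[0,0,0,-0.03,0,-0.03,22],[0,0,0,0,0,0,22]],
])

```text
time: 26.88
ee_pos: [0.413, 0.0653, 0.2455]
eef_rot: [1.0, 0.001, 0.003, -0.005]
ft_force: [0.1, 0.9, -0.7]
width: 0.0192
```

Run:
```python
from h import *
st();snap('scene','s13.png');snap('wrist','w13.png');crop('s13',170,130,290,240,'s13c.png',5)
```

```text
t 26.88 p [0.413  0.0653 0.2455] az 0.1 tilt [0.006 0.009] F [ 0.1  0.9 -0.7] w 0.0192 q [-0.97 -0.23  0.62  1.97  0.13  1.35 -0.39]
scale 5
```

View pics/s13c.png

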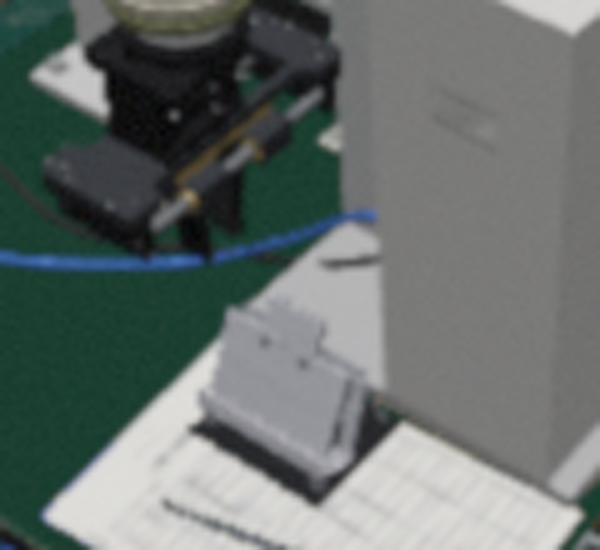

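View pics/w13.png

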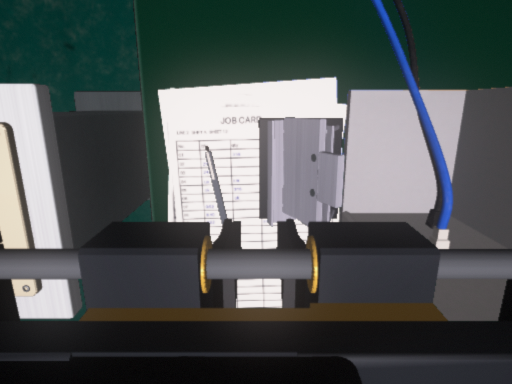

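Run:
```python
from h import *
plan([(.40,-.12,.24,45,50),(.428,-.188,.16,95.5,60)])
```

```text
11 rows
[[-0.001, -0.001, -0.157, -0.0027, 0.037, 0.0003, 50], [-0.001, -0.001, -0.157, -0.0084, 0.0361, 0.0004, 50], [-0.001, -0.001, -0.157, -0.014, 0.0344, 0.0004, 50], [-0.001, -0.001, -0.157, -0.0192, 0.0318, 0.0005, 50], [-0.001, -0.001, -0.157, -0.0239, 0.0284, 0.0005, 50], [0, 0, -0.147, -0.0047, 0.0113, 0.0133, 60], [0, 0, -0.147, -0.0063, 0.0105, 0.0133, 60], [0, 0, -0.147, -0.0078, 0.0095, 0.0133, 60], [0, 0, -0.147, -0.0091, 0.0082, 0.0133, 60], [0, 0, -0.147, -0.0102, 0.0068, 0.0133, 60], [0, 0, -0.147, -0.0111, 0.0052, 0.0133, 60]]
```

Call:
arm_command([
  [[0,0,-0.157,-0.0027,0.037,0,50],[0,0,-0.157,-0.0084,0.036,0,50],[0,0,-0.157,-0.014,0.0344,0,50],[0,0,-0.157,-0.0192,0.0318,0,50],[0,0,-0.157,-0.0239,0.0284,0,50],[0,0,-0.147,-0.0047,0.0113,0.013,60],[0,0,-0.147,-0.0063,0.0105,0.013,60],[0,0,-0.147,-0.0078,0.0095,0.013,60],[0,0,-0.147,-0.0091,0.0082,0.013,60],[0,0,-0.147,-0.0102,0.0068,0.013,60],[0,0,-0.147,-0.0111,0.0052,0.013,60],[0,0,0,0,0,0,60],[0,0,0,0,0,0,60]],
])

```text
time: 28.6
ee_pos: [0.4242, -0.1863, 0.1651]
eef_rot: [0.673, 0.739, 0.003, 0.0]
ft_force: [0.6, -0.3, 0.3]
width: 0.0519
```

Run:
```python
from h import *
st();snap('wrist','w14.png')
```

```text
t 28.6 p [ 0.4242 -0.1863  0.1651] az 95.35 tilt [0.004 0.003] F [ 0.6 -0.3  0.3] w 0.0519 q [-1.25 -0.5   1.34  2.    0.5   1.29  1.57]
```

View pics/w14.png

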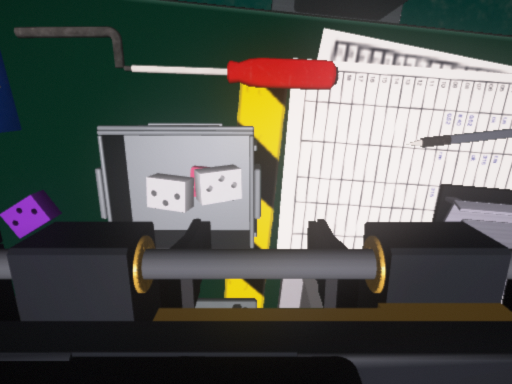

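Run:
```python
from h import *
plan([(.40,-.12,.24,45,60),(.413,.065,.245,0,60)])
plan([(.415,-.26,.24,4,60)],start=(.413,.065,.245,0))
```

```text
11 rows
[[0.001, -0.001, 0.147, 0.0114, -0.0029, -0.0125, 60], [0.001, -0.001, 0.147, 0.0109, -0.0046, -0.0125, 60], [0.001, -0.001, 0.147, 0.0101, -0.0061, -0.0125, 60], [0.001, -0.001, 0.147, 0.0091, -0.0075, -0.0125, 60], [0.001, -0.001, 0.147, 0.0079, -0.0088, -0.0125, 60], [0.001, -0.001, 0.147, 0.0065, -0.0098, -0.0125, 60], [0, 0, 0.157, 0.028, -0.0243, -0.001, 60], [0, 0, 0.157, 0.0239, -0.0284, -0.001, 60], [0, 0, 0.157, 0.0191, -0.0318, -0.001, 60], [0, 0, 0.157, 0.0139, -0.0344, -0.001, 60], [0, 0, 0.157, 0.0084, -0.0361, -0.001, 60]]
7 rows
[[0, 0, -0.01, 0.0003, 0.0464, 0.0007, 60], [0, 0, -0.01, -0.0002, 0.0464, 0.0007, 60], [0, 0, -0.01, -0.0006, 0.0464, 0.0007, 60], [0, 0, -0.01, -0.0011, 0.0464, 0.0007, 60], [0, 0, -0.01, -0.0016, 0.0464, 0.0007, 60], [0, 0, -0.01, -0.002, 0.0464, 0.0007, 60], [0, 0, -0.01, -0.0025, 0.0464, 0.0007, 60]]
```

Call:
arm_command([
  [[0,0,0.147,0.0114,-0.0029,-0.0125,60],[0,0,0.147,0.0109,-0.0046,-0.0125,60],[0,0,0.147,0.01,-0.006,-0.0125,60],[0,0,0.147,0.009,-0.0075,-0.0125,60],[0,0,0.147,0.008,-0.0088,-0.0125,60],[0,0,0.147,0.0065,-0.0098,-0.0125,60],[0,0,0.157,0.028,-0.0243,-0.001,60],[0,0,0.157,0.0239,-0.0284,-0.001,60],[0,0,0.157,0.0191,-0.0318,-0.001,60],[0,0,0.157,0.0139,-0.0344,-0.001,60],[0,0,0.157,0.0084,-0.0361,-0.001,60]],
])

```text
time: 30.02
ee_pos: [0.4128, 0.0661, 0.2456]
eef_rot: [1.0, -0.003, 0.002, -0.002]
ft_force: [0.4, 0.3, 1.3]
width: 0.0519
```

Run:
```python
from h import *
st()
```

```text
t 30.02 p [0.4128 0.0661 0.2456] az -0.4 tilt [0.004 0.003] F [0.4 0.3 1.3] w 0.0519 q [-0.86 -0.21  0.53  1.97  0.1   1.35 -0.37]
```

Run:
```python
from h import *
plan([(.43,.27,.16,96,60)])
plan([(.435,-.19,.17,95,60)],start=(.43,.27,.16,96))
```

```text
10 rows
[[0, -0.001, -0.168, 0.0015, -0.0204, 0.0086, 60], [0, -0.001, -0.168, 0.0049, -0.0198, 0.0086, 60], [0, -0.001, -0.168, 0.0082, -0.0187, 0.0086, 60], [0, -0.001, -0.168, 0.0112, -0.0171, 0.0086, 60], [0, -0.001, -0.168, 0.0139, -0.015, 0.0086, 60], [0, -0.001, -0.168, 0.0162, -0.0124, 0.0086, 60], [0, -0.001, -0.168, 0.0181, -0.0095, 0.0086, 60], [0, -0.001, -0.168, 0.0194, -0.0064, 0.0086, 60], [0, -0.001, -0.168, 0.0202, -0.003, 0.0086, 60], [0, -0.001, -0.168, 0.0205, 0.0004, 0.0086, 60]]
10 rows
[[0, 0, 0.002, -0.0458, -0.0043, -0.001, 60], [0, 0, 0.002, -0.0458, -0.0042, -0.001, 60], [0, 0, 0.002, -0.0458, -0.0042, -0.001, 60], [0, 0, 0.002, -0.0458, -0.0041, -0.001, 60], [0, 0, 0.002, -0.0458, -0.004, -0.001, 60], [0, 0, 0.002, -0.0458, -0.0039, -0.001, 60], [0, 0, 0.002, -0.0458, -0.0038, -0.001, 60], [0, 0, 0.002, -0.0458, -0.0038, -0.001, 60], [0, 0, 0.002, -0.0459, -0.0037, -0.001, 60], [0, 0, 0.002, -0.0459, -0.0036, -0.001, 60]]
```

Call:
arm_command([
  [[0,0,-0.168,0.0015,-0.0204,0.0086,60],[0,0,-0.168,0.0049,-0.0198,0.0086,60],[0,0,-0.168,0.0082,-0.0187,0.0086,60],[0,0,-0.168,0.0112,-0.0171,0.0086,60],[0,0,-0.168,0.0139,-0.015,0.0086,60],[0,0,-0.168,0.0162,-0.0124,0.0086,60],[0,0,-0.168,0.0181,-0.0095,0.0086,60],[0,0,-0.168,0.0194,-0.0064,0.0086,60],[0,0,-0.168,0.0202,-0.003,0.0086,60],[0,0,-0.168,0.0205,0,0.0086,60],[0,0,0,0,0,0,60]],
])

```text
time: 31.4
ee_pos: [0.4278, 0.2698, 0.1596]
eef_rot: [0.667, 0.745, 0.002, 0.001]
ft_force: [0.3, -0.2, 0.7]
width: 0.0525
```

Run:
```python
from h import *
st()
```

```text
t 31.4 p [0.4278 0.2698 0.1596] az 96.29 tilt [0.004 0.002] F [ 0.3 -0.2  0.7] w 0.0525 q [-1.1   0.12  0.48  1.89 -0.06  1.14  1.08]
```

Call:
arm_command([
  [[0,0,0.002,-0.0458,0,0,60],[0,0,0.002,-0.0458,0,0,60],[0,0,0.002,-0.0458,-0.0042,0,60],[0,0,0.002,-0.0458,-0.0041,0,60],[0,0,0.002,-0.0458,-0.004,0,60],[0,0,0.002,-0.0458,-0.004,0,60],[0,0,0.002,-0.0458,-0.004,0,60],[0,0,0.002,-0.0458,-0.004,0,60],[0,0,0.002,-0.0459,-0.004,0,60],[0,0,0.002,-0.0459,-0.004,0,60],[0,0,0,0,0,0,60]],
])

```text
time: 32.78
ee_pos: [0.4413, -0.1942, 0.1595]
eef_rot: [0.679, 0.734, 0.003, 0.001]
ft_force: [-0.2, 0.6, 0.7]
width: 0.0522
```

Run:
```python
from h import *
st();c=snap('wrist','w15.png')
print(proj(c,(.436,-.253,.05)))
```

```text
t 32.77 p [ 0.4413 -0.1942  0.1595] az 94.5 tilt [0.005 0.002] F [-0.2  0.6  0.7] w 0.0522 q [-0.62  0.07  1.    1.96 -0.07  1.14  2.05]
(np.float64(188.8457684738046), np.float64(177.98393523817677))
```

View pics/w15.png

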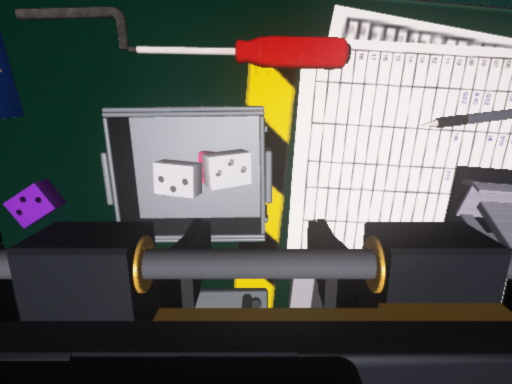

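Run:
```python
from h import *
c=ld('w15')
a,b=pix(c,271,152,.05)[:2],pix(c,271.5,203,.05)[:2]; print(a,b,(a+b)/2, np.linalg.norm(a-b)); d=b-a; print('yaw',np.arctan2(d[1],d[0]))
a,b=pix(c,103,154,.05)[:2],pix(c,108,205,.05)[:2]; print(a,b,(a+b)/2)
plan([(.429,-.155,.12,95,0),(.429,-.155,.03,95,0)])
```

```text
[ 0.40892983 -0.18636439] [ 0.45256082 -0.18209929] [ 0.43074533 -0.18423184] 0.043838966581379805
yaw 0.09744418387411637
[ 0.42119864 -0.32354255] [ 0.46508401 -0.32143554] [ 0.44314133 -0.32248904]
4 rows
[[0.002, -0.001, -0.003, 0.0189, -0.0049, 0.0197, 0], [0.002, -0.001, -0.003, 0.0189, -0.0048, 0.0196, 0], [0, 0, 0, 0, 0, 0.045, 0], [0, 0, 0, 0, 0, 0.045, 0]]
```

Call:
arm_command([
  [[0,0,0,0.021,-0.0049,0.02,0],[0,0,0,0.021,-0.0048,0.02,0],[0,0,0,0,0,0,0],[0,0,0,0,0,0,0],[0,0,0,0,0,0,0],[0,0,0,0,0,0.045,0],[0,0,0,0,0,0.045,0],[0,0,0,0,0,0,0],[0,0,0,-0.015,0,0,0],[0,0,0,-0.01,0,0,0],[0,0,0,-0.01,0,0,0],[0,0,0,-0.01,0,0,0],[0,0,0,0,0,0,0]],
])

```text
time: 34.45
ee_pos: [0.4357, -0.1929, 0.031]
eef_rot: [0.674, 0.738, 0.005, 0.001]
ft_force: [0.6, 5.7, 5.6]
width: 0.0006
```

Run:
```python
from h import *
st()
```

```text
t 34.45 p [ 0.4357 -0.1929  0.031 ] az 95.2 tilt [0.008 0.005] F [0.6 5.7 5.6] w 0.0006 q [-0.47  0.32  0.91  2.09 -0.34  0.87  2.29]
```

Pushing (5.7 N reaction). Continue a bit, then back off and look.

Call:
arm_command([
  [[0,0,0,-0.008,0,0,0],[0,0,0,0,0,0,0],[0,0,0,0.01,0,0,0],[0,0,0,0.01,-0.01,-0.04,80],[0,0,0,0,-0.02,-0.05,80],[0,0,0,-0.04,-0.02,-0.03,80],[0,0,0,-0.03,0,-0.02,80],[0,0,0,0,0,0,80],[0,0,0,0,0,0,80]],
])

```text
time: 35.58
ee_pos: [0.3906, -0.2543, 0.1644]
eef_rot: [0.674, 0.739, 0.003, 0.0]
ft_force: [0.5, 0.3, -0.8]
width: 0.0525
```

Run:
```python
from h import *
st();c=snap('wrist','w16.png');c=snap('top','t16.png');crop('t16',280,120,400,260,'t16c.png',4.2)
```

```text
t 35.58 p [ 0.3906 -0.2543  0.1644] az 95.25 tilt [0.005 0.004] F [ 0.5  0.3 -0.8] w 0.0525 q [-0.64 -0.02  1.15  2.    0.02  1.15  2.16]
scale 4.2
```

View pics/w16.png

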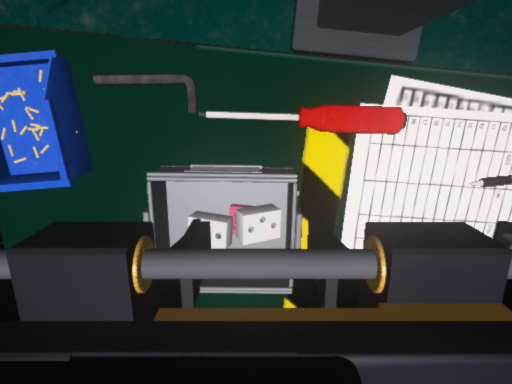

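View pics/t16c.png

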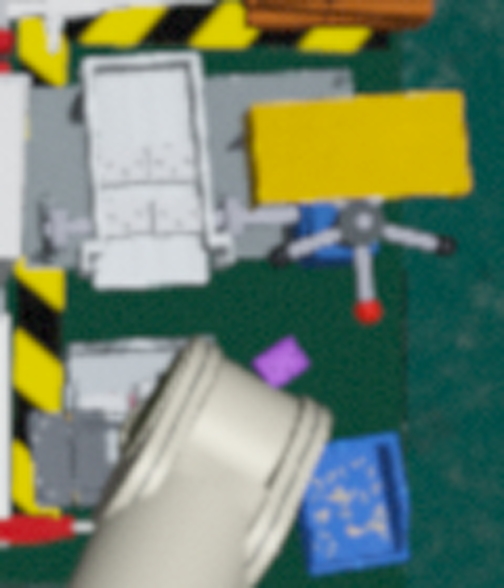

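Run:
```python
from h import *
c=ld('w16')
a,b=pix(c,150,172,.05)[:2],pix(c,296,171,.05)[:2]; r=pix(c,292,290,.05)[:2]
print(a,b,r,'yaw',np.arctan2(-(b-a)[0],(b-a)[1]),np.arctan2(*(r-b)[::-1]), 'L',np.linalg.norm(b-a),np.linalg.norm(r-b))
m=(a+b)/2; y=np.arctan2(-(b-a)[0],(b-a)[1]); print('centre',m+.055*np.array([np.cos(y),np.sin(y)]))
T=ld('t16'); print('top rear rim', pix(T,280+68/4.2,120+343/4.2,.05),pix(T,280+213/4.2,120+337/4.2,.05))
```

```text
[ 0.38504891 -0.34687107] [ 0.37309852 -0.22368413] [ 0.48706811 -0.21359879] yaw 0.09670757822115261 0.08826155654321333 L 0.12376523908162365 0.11441494544497302
centre [ 0.43381673 -0.27996697]
top rear rim [ 0.49279964 -0.21394043  0.05      ] [ 0.50176858 -0.34443943  0.05      ]
```

Run:
```python
from h import *
plan([(.357,-.290,.13,95.2,60),(.357,-.290,.03,95.2,60),(.4506,-.283,.03,95.2,60,.012)])
```

```text
12 rows
[[0.002, -0.002, 0.001, -0.0164, -0.0184, 0.0169, 60], [0.002, -0.002, 0.001, -0.0164, -0.0184, 0.017, 60], [0, 0, 0, 0, 0, 0.05, 60], [0, 0, 0, 0, 0, 0.05, 60], [0, 0, 0, -0.0002, 0.0117, 0, 60], [0, 0, 0, -0.0002, 0.0117, 0, 60], [0, 0, 0, -0.0002, 0.0117, 0, 60], [0, 0, 0, -0.0002, 0.0117, 0, 60], [0, 0, 0, -0.0002, 0.0117, 0, 60], [0, 0, 0, -0.0002, 0.0117, 0, 60], [0, 0, 0, -0.0002, 0.0117, 0, 60], [0, 0, 0, -0.0002, 0.0117, 0, 60]]
```

Call:
arm_command([
  [[0,0,0,-0.0164,-0.0184,0.017,60],[0,0,0,-0.0164,-0.0184,0.017,60],[0,0,0,0,0,0,60],[0,0,0,0,0,0,60]],
])

```text
time: 36.17
ee_pos: [0.3578, -0.2903, 0.1306]
eef_rot: [0.674, 0.739, 0.003, 0.001]
ft_force: [0.3, 0.0, 1.6]
width: 0.0523
```

Run:
```python
from h import *
st();c=snap('wrist','w17.png');
for p in[(.357,-.316,.03),(.357,-.264,.03)]: print(proj(c,p))
```

```text
t 36.17 p [ 0.3578 -0.2903  0.1306] az 95.29 tilt [0.005 0.004] F [0.3 0.  1.6] w 0.0523 q [-0.58  0.05  1.22  2.05 -0.07  1.07  2.34]
(np.float64(227.01433378565162), np.float64(188.35612126747765))
(np.float64(290.3250629413147), np.float64(193.87254375770135))
```

View pics/w17.png

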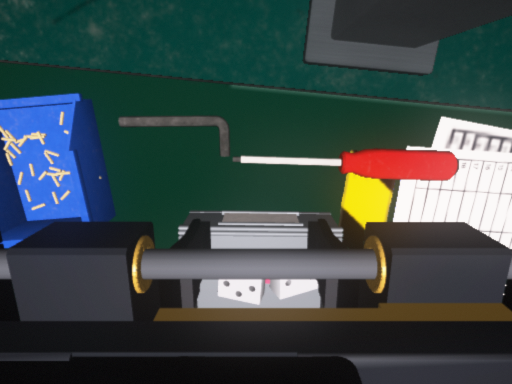

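Call:
arm_command([
  [[0,0,0,0,0,0.05,60],[0,0,0,0,0,0.05,60],[0,0,0,0,0,0,60],[0,0,0,0,0.012,0,60],[0,0,0,0,0.012,0,60],[0,0,0,0,0.012,0,60],[0,0,0,0,0.012,0,60],[0,0,0,0,0.012,0,60],[0,0,0,0,0,0,60]],
])

```text
time: 37.35
ee_pos: [0.4202, -0.2848, 0.0324]
eef_rot: [0.673, 0.74, 0.004, 0.002]
ft_force: [0.0, -0.6, -0.1]
width: 0.0522
```

Run:
```python
from h import *
st();c=snap('wrist','w18.png')
plan([(.4506,-.283,.03,95.2,60,.012)])
```

```text
t 37.35 p [ 0.4202 -0.2848  0.0324] az 95.42 tilt [0.008 0.003] F [ 0.  -0.6 -0.1] w 0.0522 q [-0.31  0.44  0.97  2.01 -0.46  0.92  2.57]
3 rows
[[0.003, -0.001, 0.001, -0.0003, 0.0104, 0.0008, 60], [0.003, -0.001, 0.001, -0.0003, 0.0104, 0.0008, 60], [0.003, -0.001, 0.001, -0.0003, 0.0104, 0.0007, 60]]
```

View pics/w18.png

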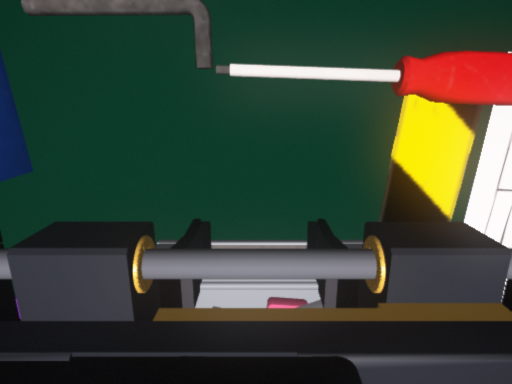

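Call:
arm_command([
  [[0,0,0,0,-0.03,-0.01,0],[0,0,0.11,0,-0.005,0,0],[0,0,0.11,0,0,0,0],[0,0,0.11,0,0,0,0],[0,0,0.11,0,0,0,0],[0,0,0,0,0,0,0],[0,0,0,0,0,0,0]],
])

```text
time: 38.28
ee_pos: [0.3832, -0.2883, 0.0411]
eef_rot: [0.818, 0.575, 0.004, 0.0]
ft_force: [0.1, 0.6, 1.1]
width: 0.0004
```

Run:
```python
from h import *
st();c=snap('wrist','w19.png')
plan([(.405,-.295,.031,70,0),(.446,-.293,.031,70,0,.012)])
```

```text
t 38.27 p [ 0.3832 -0.2883  0.0411] az 70.21 tilt [0.006 0.004] F [0.1 0.6 1.1] w 0.0004 q [-0.41  0.41  1.12  2.08 -0.47  0.93  2.2 ]
5 rows
[[0.005, -0.006, 0.003, 0.0011, 0.0228, 0.0101, 0], [0, 0, 0, 0.004, 0.0095, 0, 0], [0, 0, 0, 0.004, 0.0095, 0, 0], [0, 0, 0, 0.004, 0.0095, 0, 0], [0, 0, 0, 0.004, 0.0095, 0, 0]]
```

View pics/w19.png

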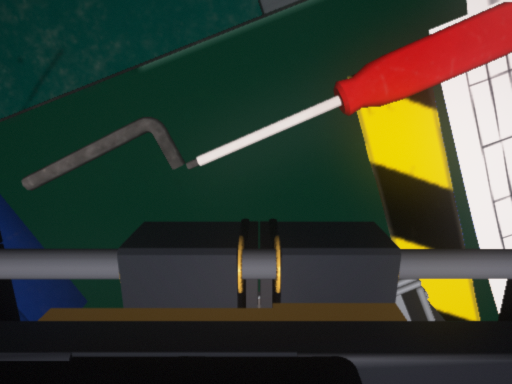

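Call:
arm_command([
  [[0.005,-0.006,0.003,0.001,0.0228,0.01,0],[0,0,0,0.004,0.0095,0,0],[0,0,0,0.004,0.0095,0,0],[0,0,0,0.004,0.0095,0,0],[0,0,0,0.004,0.0095,0,0],[0,0,0,0,0,0,0],[0,0,0,0,0,0,0]],
])

```text
time: 39.2
ee_pos: [0.4461, -0.2933, 0.031]
eef_rot: [0.82, 0.573, -0.0, -0.0]
ft_force: [-0.2, -0.0, -0.7]
width: 0.0005
```

Run:
```python
from h import *
st();snap('scene','s20.png');snap('top','t20.png');crop('t20',280,120,400,260,'t20c.png',4.2);crop('s20',240,150,440,350,'s20c.png',3)
```

```text
t 39.2 p [ 0.4461 -0.2933  0.031 ] az 69.87 tilt [-0. -0.] F [-0.2 -0.  -0.7] w 0.0005 q [-0.33  0.54  1.02  1.95 -0.56  0.97  2.18]
scale 4.2
scale 3
```

View pics/t20c.png

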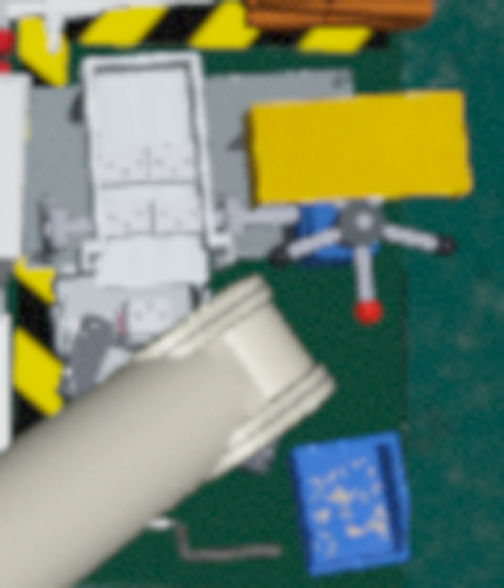

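View pics/s20c.png

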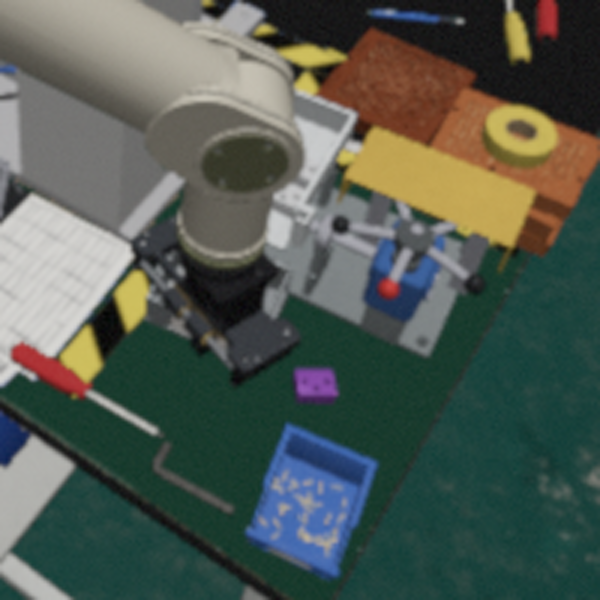

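```bash
cat >> h.py <<'E'
WC=np.array([.5855,-.4385]); PSI=.09
def wf(ang,r=.046):
    a=np.radians(ang)+PSI; return WC+r*np.array([np.cos(a),np.sin(a)])
E
python3 - <<'E'
from h import *
f=wf(146);print(f)
plan([(.42,-.30,.06,70,0),(.44,-.33,.25,60,0),(.50,-.40,.26,5,0)])
E
```

```text
[ 0.54520668 -0.41630882]
11 rows
[[-0.001, 0, -0.002, -0.0152, -0.022, -0.0291, 0], [0, 0, 0.044, -0.0053, 0.0073, -0.0475, 0], [0, 0, 0.044, -0.005, 0.0075, -0.0475, 0], [0, 0, 0.044, -0.0047, 0.0077, -0.0475, 0], [0, 0, 0.044, -0.0043, 0.0079, -0.0475, 0], [0, 0, 0.16, -0.0051, 0.0145, -0.0017, 0], [0, 0, 0.16, -0.0027, 0.0151, -0.0017, 0], [0, 0, 0.16, -0.0003, 0.0154, -0.0017, 0], [0, 0, 0.16, 0.0022, 0.0152, -0.0017, 0], [0, 0, 0.16, 0.0046, 0.0147, -0.0017, 0], [0, 0, 0.16, 0.0068, 0.0138, -0.0017, 0]]
```

Call:
arm_command([
  [[0,0,0,-0.008,-0.022,0,0],[0,0,0,-0.007,0,-0.029,0],[0,0,0.044,-0.0053,0.0073,-0.0475,0],[0,0,0.044,-0.005,0.0075,-0.0475,0],[0,0,0.044,-0.0047,0.0077,-0.0475,0],[0,0,0.044,-0.0043,0.0079,-0.0475,0],[0,0,0.16,-0.005,0.0145,0,0],[0,0,0.16,-0.0027,0.015,0,0],[0,0,0.16,0,0.0154,0,0],[0,0,0.16,0.0022,0.0152,0,0],[0,0,0.16,0.0046,0.0147,0,0],[0,0,0.16,0.0068,0.0138,0,0],[0,0,0,0,0,0,0]],
])

```text
time: 40.92
ee_pos: [0.5001, -0.4003, 0.2493]
eef_rot: [0.999, 0.042, -0.001, 0.0]
ft_force: [-0.5, 0.3, -1.1]
width: 0.0005
```

Run:
```python
from h import *
st();c=snap('wrist','w21.png');snap('top','t21.png');snap('scene','s21.png');crop('t21',280,120,400,260,'t21c.png',4.2)
```

```text
t 40.92 p [ 0.5001 -0.4003  0.2493] az 4.77 tilt [-0.002 -0.001] F [-0.5  0.3 -1.1] w 0.0005 q [-0.21  0.67  1.29  1.43 -0.63  1.51  1.14]
scale 4.2
```

View pics/w21.png

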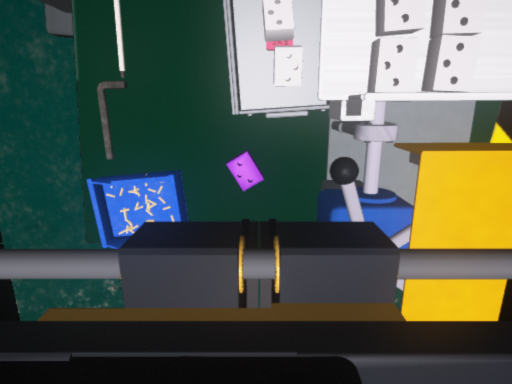

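View pics/t21c.png

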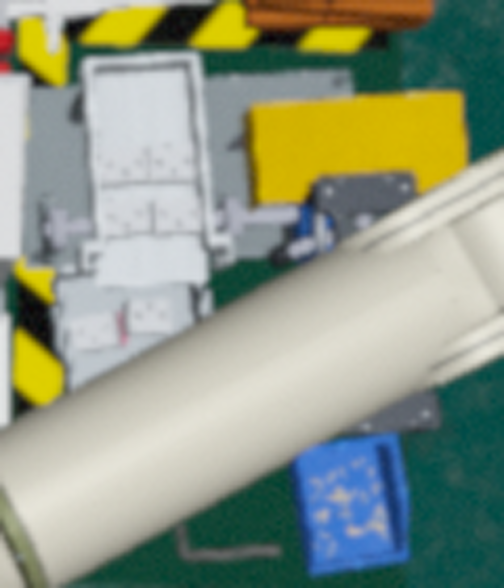

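View pics/s21.png

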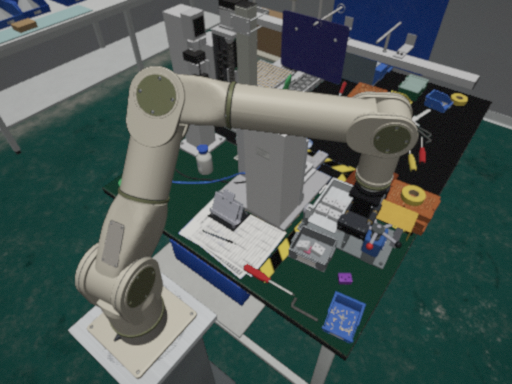

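Run:
```python
from h import *
np.set_printoptions(precision=4,suppress=True)
c=ld('w21');T=ld('t21')
loc=lambda p:np.array([[np.cos(.09),np.sin(.09)],[-np.sin(.09),np.cos(.09)]])@(np.array(p[:2])-[.5925,-.2725])
print('front-right corner',loc(pix(c,236,112,.05)),'right lug mid',loc(pix(c,287,116,.05)))
g=lambda X,Y,z:loc(pix(T,280+X/4.2,120+Y/4.2,z))
print('top: left rim',g(58,282,.05),g(66,385,.05),'right rim',g(212,292,.05),g(214,310,.05))
crop('t21',290,180,340,215,'t21d.png',14)
```

```text
front-right corner [-0.1281 -0.0574] right lug mid [-0.0737 -0.062 ]
top: left rim [-0.0383  0.0721] [-0.1316  0.072 ] right rim [-0.0561 -0.0661] [-0.0725 -0.0665]
scale 14
```

View pics/t21d.png

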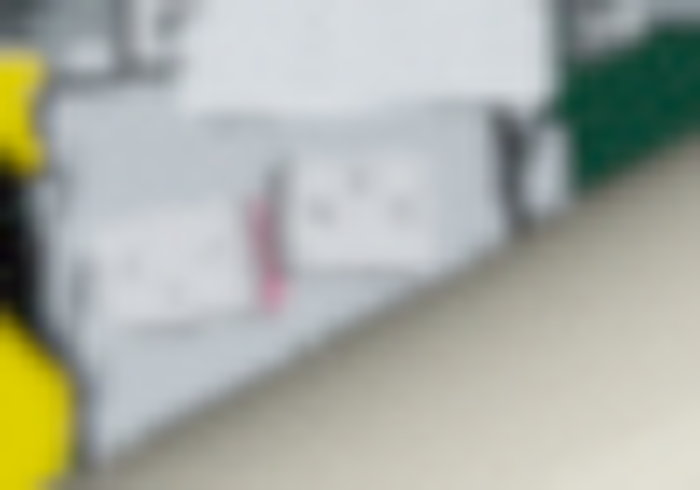

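Run:
```python
from h import *
f=wf(146)
plan([(f[0],f[1],.24,5,0),(f[0],f[1],.177,5,0,.035)])
```

```text
3 rows
[[0, 0.001, -0.001, 0.0438, 0.0206, 0.0098, 0], [0, 0, 0, 0, 0, 0.0315, 0], [0, 0, 0, 0, 0, 0.0315, 0]]
```

Call:
arm_command([
  [[0,0,0,0.0219,0.0103,0.005,0],[0,0,0,0.0219,0.0103,0.005,0],[0,0,0,0,0,0,0],[0,0,0,0,0,0.0315,0],[0,0,0,0,0,0.0315,0],[0,0,0,0,0,0,0]],
])

```text
time: 41.82
ee_pos: [0.5445, -0.4153, 0.1753]
eef_rot: [0.999, 0.042, -0.002, -0.001]
ft_force: [0.1, -0.1, 0.1]
width: 0.0005
```

Run:
```python
from h import *
st();c=snap('wrist','w22.png');snap('scene','s22.png');crop('s22',320,160,440,280,'s22c.png',5)
```

```text
t 41.83 p [ 0.5445 -0.4153  0.1753] az 4.83 tilt [-0.003  0.002] F [ 0.1 -0.1  0.1] w 0.0005 q [-0.12  0.79  1.18  1.39 -0.72  1.43  1.13]
scale 5
```

View pics/s22c.png

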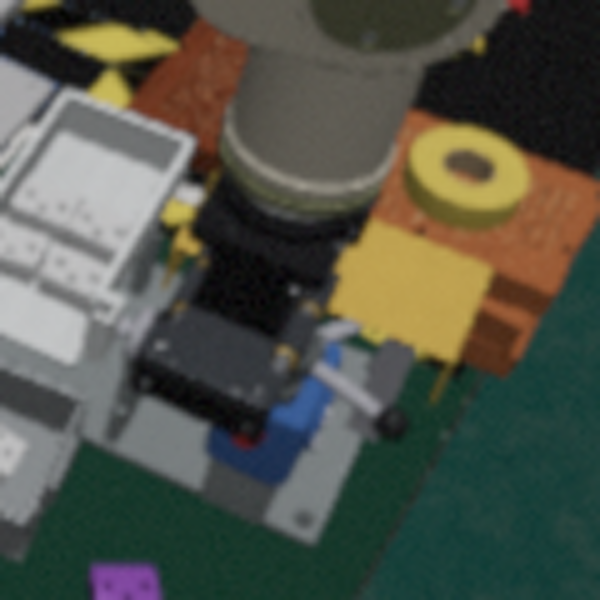

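View pics/w22.png

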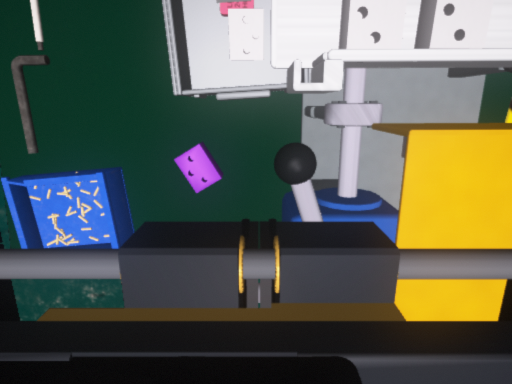

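```bash
cat >> h.py <<'E'
def arc(a0,a1,step=12,r=.046,z=.177,az=5,claw=0):
    s=np.sign(a1-a0); A=list(np.arange(a0+s*step,a1,s*step))+[a1]
    return [(*wf(a,r),z,az,claw,.05) for a in A]
E
python3 - <<'E'
from h import *
plan(arc(146,206))
E
```

```text
5 rows
[[0.001, 0.001, -0.003, -0.0045, 0.0082, 0.0011, 0], [0, 0, 0, -0.0026, 0.0093, 0, 0], [0, 0, 0, -0.0006, 0.0096, 0, 0], [0, 0, 0, 0.0014, 0.0095, 0, 0], [0, 0, 0, 0.0033, 0.009, 0, 0]]
```

Call:
arm_command([
  [[0,0,0,-0.0045,0.0082,0.001,0],[0,0,0,-0.0026,0.0093,0,0],[0,0,0,-0.0006,0.0096,0,0],[0,0,0,0.0014,0.0095,0,0],[0,0,0,0.0033,0.009,0,0],[0,0,0,0,0,0,0]],
])

```text
time: 42.68
ee_pos: [0.5458, -0.4624, 0.1761]
eef_rot: [0.999, 0.042, -0.001, -0.001]
ft_force: [-2.0, 4.6, 0.4]
width: 0.0007
```

Run:
```python
from h import *
st();c=snap('scene','s23.png');crop('s23',280,130,440,280,'s23c.png',4); print(wf(206))
plan(arc(206,262))
```

```text
t 42.67 p [ 0.5458 -0.4624  0.1761] az 4.78 tilt [-0.002  0.002] F [-2.   4.6  0.4] w 0.0007 q [ 0.    0.84  1.14  1.29 -0.75  1.46  1.17]
scale 4
[ 0.54613521 -0.46229945]
5 rows
[[-0.002, 0.001, -0.004, 0.0054, 0.0081, -0.0008, 0], [0, 0, 0, 0.0067, 0.0069, 0, 0], [0, 0, 0, 0.008, 0.0054, 0, 0], [0, 0, 0, 0.0089, 0.0036, 0, 0], [0, 0, 0, 0.0063, 0.0013, 0, 0]]
```

View pics/s23c.png

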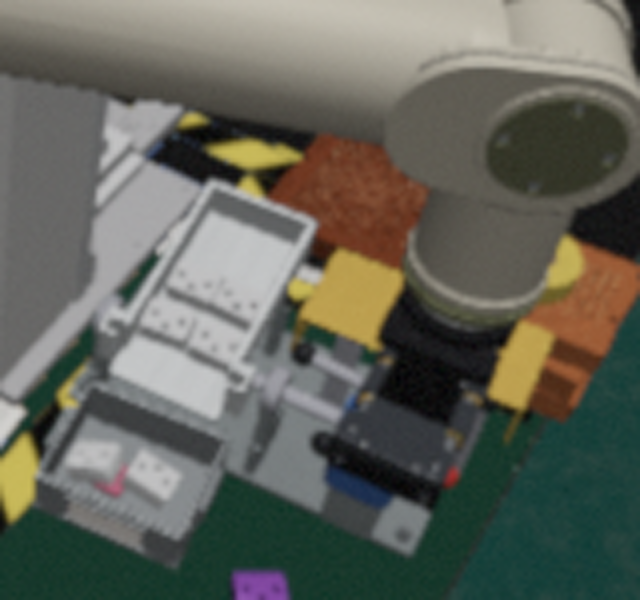

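Call:
arm_command([
  [[0,0,0,0.0054,0.0081,0,0],[0,0,0,0.0067,0.0069,0,0],[0,0,0,0.008,0.0054,0,0],[0,0,0,0.0089,0.0036,0,0],[0,0,0,0.0063,0.0013,0,0],[0,0,0,0,0,0,0]],
])

```text
time: 43.48
ee_pos: [0.5815, -0.4857, 0.1762]
eef_rot: [0.999, 0.041, -0.002, -0.0]
ft_force: [-5.1, 2.5, 0.0]
width: 0.0003
```

Run:
```python
from h import *
st();c=snap('top','t24.png');crop('t24',280,120,400,220,'t24c.png',6); c=snap('scene','s24.png');crop('s24',280,130,440,280,'s24c.png',4); print(wf(262))
```

```text
t 43.48 p [ 0.5815 -0.4857  0.1762] az 4.68 tilt [-0.004  0.   ] F [-5.1  2.5  0. ] w 0.0003 q [ 0.09  0.91  1.11  1.14 -0.78  1.51  1.12]
scale 6
scale 4
[ 0.58321813 -0.48444337]
```

View pics/t24c.png

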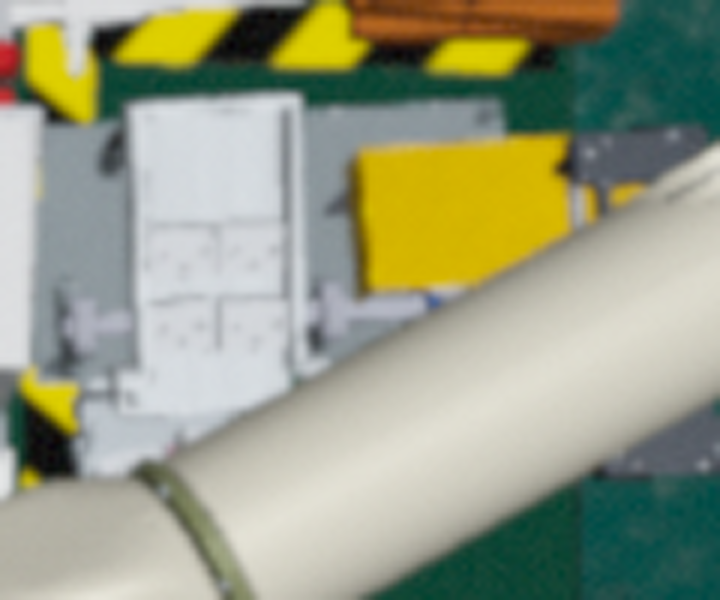

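View pics/s24c.png

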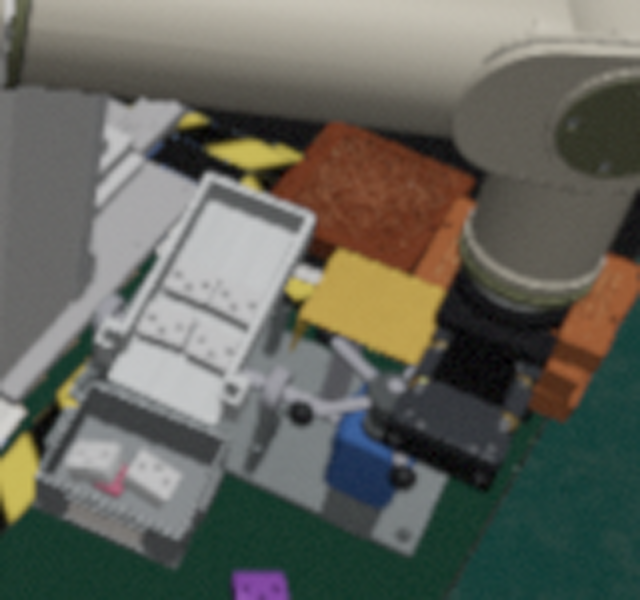

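```bash
cat >> h.py <<'E'
def bang(c,u,v):
    p=pix(c,u,v,.18)[:2]-WC; return np.degrees(np.arctan2(p[1],p[0])-PSI)%360, np.linalg.norm(p)
E
python3 - <<'E'
from h import *
c=ld('s24'); print(bang(c,355.25,232.75),bang(c,380.5,249)); print(read_state()['joint_positions'][6])
E
```

```text
(np.float64(131.5753959666528), np.float64(0.07165597792513219)) (np.float64(204.56542341227555), np.float64(0.07095539103561427))
1.1234251340841532
```

Run:
```python
from h import *
f=wf(98); g=wf(180,.05); print(f)
plan([(.5815,-.4857,.245,5,0),(*g,.245,5,0,.04),(*f,.245,5,0,.04),(*f,.177,5,0,.035)])
plan(arc(98,170),start=(*f,.177,5))
```

```text
[ 0.57502977 -0.39370743]
8 rows
[[0, 0.002, -0.003, -0.0001, 0, -0.0344, 0], [0, 0.002, -0.003, -0.0001, 0, -0.0344, 0], [0, 0, 0, -0.021, -0.0233, 0, 0], [0, 0, 0, -0.021, -0.0233, 0, 0], [0, 0, 0, 0.0217, -0.0228, 0, 0], [0, 0, 0, 0.0217, -0.0228, 0, 0], [0, 0, 0, 0, 0, 0.034, 0], [0, 0, 0, 0, 0, 0.034, 0]]
6 rows
[[0, 0, 0, -0.0093, 0.0024, 0, 0], [0, 0, 0, -0.0086, 0.0042, 0, 0], [0, 0, 0, -0.0076, 0.0059, 0, 0], [0, 0, 0, -0.0062, 0.0074, 0, 0], [0, 0, 0, -0.0045, 0.0085, 0, 0], [0, 0, 0, -0.0026, 0.0093, 0, 0]]
```

Call:
arm_command([
  [[0,0.002,-0.003,-0.004,0.001,0,0],[0,0,0,0,0,-0.0344,0],[0,0,0,0,0,-0.0344,0],[0,0,0,-0.019,-0.0233,0,0],[0,0,0,-0.019,-0.0233,0,0],[0,0,0,0.0217,-0.0233,0,0],[0,0,0,0.0217,-0.0233,0,0],[0,0,0,0,0,0,0],[0,0,0,0,0,0,0]],
])

```text
time: 44.7
ee_pos: [0.5763, -0.3936, 0.245]
eef_rot: [0.999, 0.043, 0.001, 0.0]
ft_force: [0.5, -0.2, -0.5]
width: 0.0003
```

Run:
```python
from h import *
st(); f=wf(98)
plan([(*f,.177,5,0,.035)])
```

```text
t 44.7 p [ 0.5763 -0.3936  0.245 ] az 4.9 tilt [ 0.001 -0.001] F [ 0.5 -0.2 -0.5] w 0.0003 q [-0.13  0.76  1.2   1.26 -0.7   1.55  1.05]
2 rows
[[0, -0.001, -0.001, -0.0007, 0, 0.034, 0], [0, -0.001, -0.001, -0.0006, 0, 0.034, 0]]
```

Call:
arm_command([
  [[0,0,0,-0.0007,0,0.034,0],[0,0,0,-0.0006,0,0.034,0],[0,0,0,0,0,0,0],[0,0,0,-0.0093,0.0024,0,0],[0,0,0,-0.0086,0.0042,0,0],[0,0,0,-0.0076,0.0059,0,0],[0,0,0,-0.0062,0.0074,0,0],[0,0,0,-0.0045,0.0085,0,0],[0,0,0,-0.0026,0.0093,0,0],[0,0,0,0,0,0,0]],
])

```text
time: 45.95
ee_pos: [0.5414, -0.4327, 0.1782]
eef_rot: [0.999, 0.044, 0.002, -0.001]
ft_force: [3.0, 6.5, 1.4]
width: 0.0004
```

Run:
```python
from h import *
st(); print(wf(170)); snap('scene','s25.png');crop('s25',280,130,440,280,'s25c.png',4)
plan(arc(170,262))
```

```text
t 45.95 p [ 0.5414 -0.4327  0.1782] az 5.04 tilt [0.004 0.003] F [3.  6.5 1.4] w 0.0004 q [-0.08  0.79  1.17  1.37 -0.73  1.44  1.16]
[ 0.53966426 -0.43461611]
scale 4
8 rows
[[-0.002, -0.004, 0.001, -0.0025, 0.0114, 0.0012, 0], [0, 0, 0, 0.0014, 0.0095, 0, 0], [0, 0, 0, 0.0033, 0.009, 0, 0], [0, 0, 0, 0.0051, 0.0081, 0, 0], [0, 0, 0, 0.0067, 0.0069, 0, 0], [0, 0, 0, 0.008, 0.0054, 0, 0], [0, 0, 0, 0.0089, 0.0036, 0, 0], [0, 0, 0, 0.0063, 0.0013, 0, 0]]
```

View pics/s25c.png

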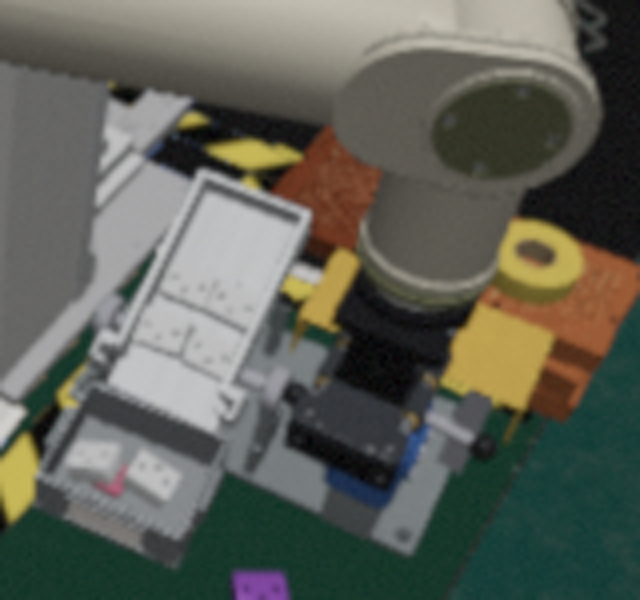

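Call:
arm_command([
  [[0,0,0,-0.002,0.0105,0,0],[0,0,0,0,0,0,0],[0,0,0,0.0014,0.0095,0,0],[0,0,0,0,0,0,0],[0,0,0,0.0033,0.009,0,0],[0,0,0,0,0,0,0],[0,0,0,0.0051,0.0081,0,0],[0,0,0,0,0,0,0],[0,0,0,0.0067,0.0069,0,0],[0,0,0,0,0,0,0],[0,0,0,0.008,0.0054,0,0],[0,0,0,0.0089,0.0036,0,0],[0,0,0,0.0063,0.0013,0,0],[0,0,0,0,0,0,0]],
])

```text
time: 47.75
ee_pos: [0.5811, -0.4854, 0.1771]
eef_rot: [0.999, 0.042, -0.0, 0.0]
ft_force: [-4.7, 1.8, -0.0]
width: 0.0007
```

Run:
```python
from h import *
st(); print(wf(262)); snap('scene','s26.png');crop('s26',280,130,440,280,'s26c.png',4)
```

```text
t 47.75 p [ 0.5811 -0.4854  0.1771] az 4.87 tilt [-0.001 -0.001] F [-4.7  1.8 -0. ] w 0.0007 q [ 0.09  0.9   1.1   1.14 -0.78  1.51  1.13]
[ 0.58321813 -0.48444337]
scale 4
```

View pics/s26c.png

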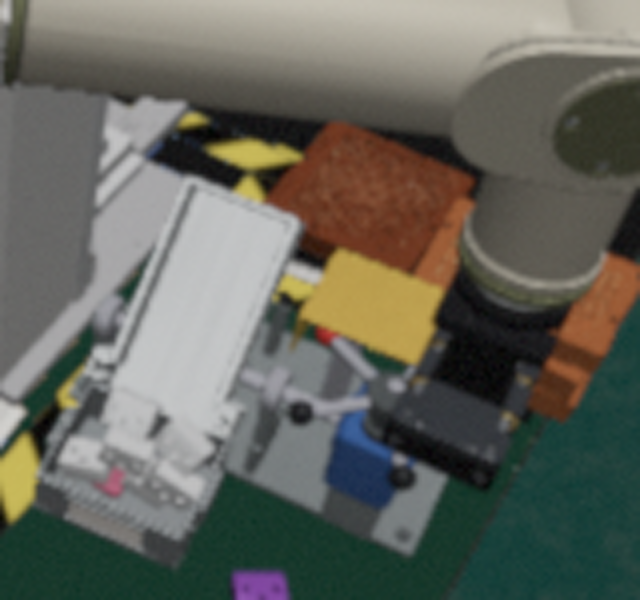

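Call:
arm_command([
  [[0,0,0,-0.004,0.001,0,0],[0,0,0,0,0,-0.0344,0],[0,0,0,0,0,-0.0344,0],[0,0,0,-0.019,-0.0233,0,0],[0,0,0,-0.019,-0.0233,0,0],[0,0,0,0.0217,-0.0233,0,0],[0,0,0,0.0217,-0.0233,0,0],[0,0,0,0,0,0,0],[0,0,0,0,0,0.034,0],[0,0,0,0,0,0.034,0],[0,0,0,0,0,0,0]],
])

```text
time: 49.18
ee_pos: [0.5747, -0.3924, 0.1755]
eef_rot: [0.999, 0.043, -0.001, -0.001]
ft_force: [0.9, 0.4, 0.2]
width: 0.0004
```

Run:
```python
from h import *
st(); print(wf(98)); snap('scene','s27.png');crop('s27',280,130,440,280,'s27c.png',4)
plan(arc(98,158))
```

```text
t 49.17 p [ 0.5747 -0.3924  0.1755] az 4.88 tilt [-0.002  0.002] F [0.9 0.4 0.2] w 0.0004 q [-0.14  0.8   1.16  1.36 -0.73  1.44  1.08]
[ 0.57502977 -0.39370743]
scale 4
5 rows
[[0, 0, -0.002, -0.0096, 0.003, 0.0005, 0], [0, 0, 0, -0.0086, 0.0042, 0, 0], [0, 0, 0, -0.0076, 0.0059, 0, 0], [0, 0, 0, -0.0062, 0.0074, 0, 0], [0, 0, 0, -0.0045, 0.0085, 0, 0]]
```

View pics/s27c.png

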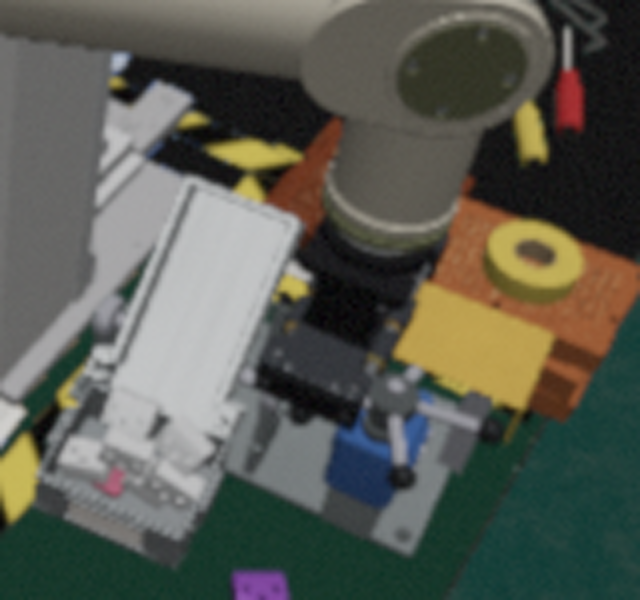

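Call:
arm_command([
  [[0,0,0,-0.0096,0.003,0,0],[0,0,0,-0.0086,0.0042,0,0],[0,0,0,-0.0076,0.0059,0,0],[0,0,0,-0.0062,0.0074,0,0],[0,0,0,-0.0045,0.0085,0,0],[0,0,0,0,0,0,0],[0,0,0,0,0,0,0]],
])

```text
time: 50.1
ee_pos: [0.5431, -0.4239, 0.1788]
eef_rot: [0.999, 0.044, 0.002, -0.001]
ft_force: [3.6, 4.9, 0.0]
width: 0.0005
```

Run:
```python
from h import *
st(); print(wf(158)); snap('scene','s28.png');crop('s28',280,130,440,280,'s28c.png',4)
```

```text
t 50.1 p [ 0.5431 -0.4239  0.1788] az 5.03 tilt [0.004 0.001] F [3.6 4.9 0. ] w 0.0005 q [-0.1   0.78  1.17  1.38 -0.72  1.43  1.14]
[ 0.54147338 -0.4251712 ]
scale 4
```

View pics/s28c.png

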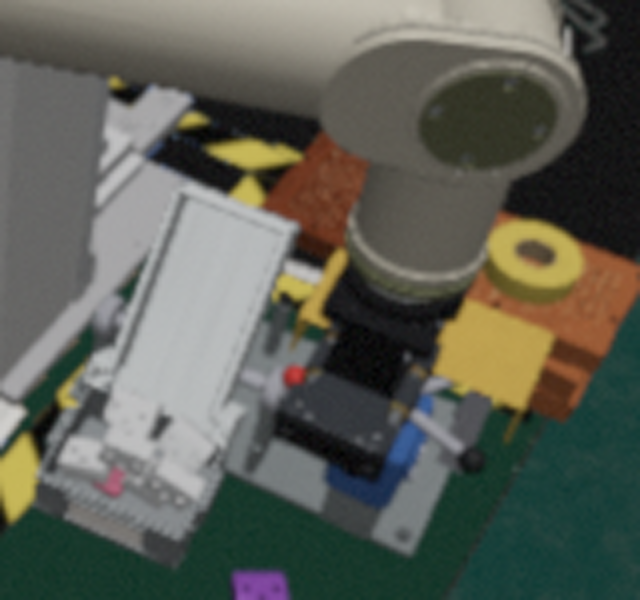

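Run:
```python
from h import *
c=ld('s28'); print(bang(c,280+294/4,130+376/4),bang(c,280+471/4,130+460/4))
```

```text
(np.float64(105.06086033483872), np.float64(0.07301432132918996)) (np.float64(249.66469152735198), np.float64(0.0716360212895734))
```

Run:
```python
from h import *
crop('s28',288,200,345,275,'s28d.png',8); snap('top','t28.png'); crop('t28',285,130,345,215,'t28d.png',7)
```

```text
scale 8
scale 7
```

View pics/s28d.png

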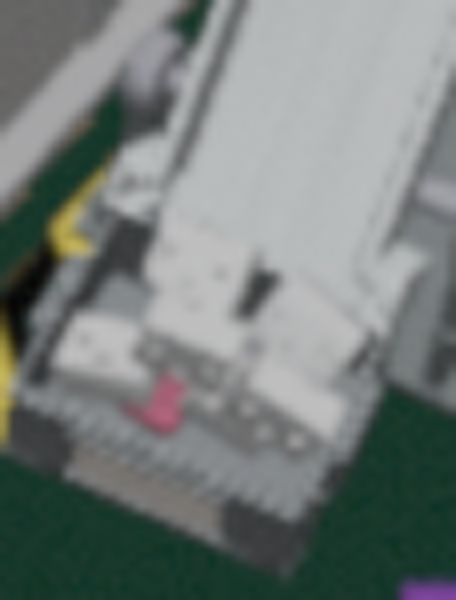

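View pics/t28d.png

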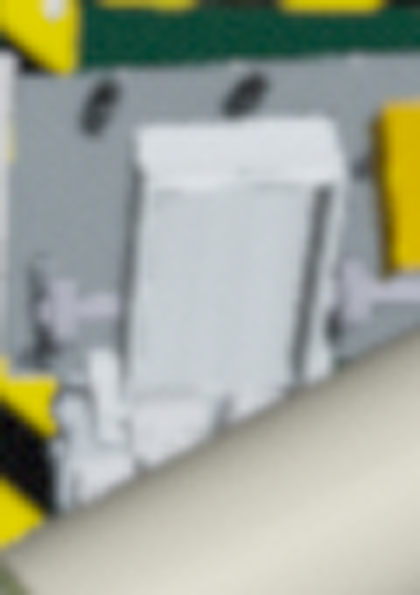

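Run:
```python
from h import *
f=wf(213); 
plan([(.545,-.42,.245,5,0,.035),(*wf(180,.055),.245,5,0,.04),(*f,.245,5,0,.04),(*f,.177,5,0,.035)])
```

```text
6 rows
[[0, -0.002, 0, 0.0012, -0.0019, -0.0331, 0], [0, -0.002, 0, 0.0012, -0.0019, -0.0331, 0], [0, 0, 0, -0.0163, 0.0221, 0, 0], [0, 0, 0, 0.0165, 0.025, 0, 0], [0, 0, 0, 0, 0, 0.034, 0], [0, 0, 0, 0, 0, 0.034, 0]]
```

Call:
arm_command([
  [[0,-0.002,0,0,-0.003,0,0],[0,-0.002,0,0.0012,0,-0.0331,0],[0,0,0,0,0,-0.0331,0],[0,0,0,-0.0163,0.0221,0,0],[0,0,0,0.0165,0.025,0,0],[0,0,0,0,0,0,0],[0,0,0,0,0,0,0]],
])

```text
time: 51.08
ee_pos: [0.5467, -0.4687, 0.244]
eef_rot: [0.999, 0.043, -0.002, 0.0]
ft_force: [-0.3, -0.0, -0.2]
width: 0.0003
```

Run:
```python
from h import *
st(); snap('wrist','w29.png')
plan([(*wf(213),.177,5,0,.035)])
```

```text
t 51.08 p [ 0.5467 -0.4687  0.244 ] az 4.9 tilt [-0.003 -0.001] F [-0.3 -0.  -0.2] w 0.0003 q [ 0.04  0.8   1.16  1.18 -0.72  1.57  1.14]
2 rows
[[0, 0.002, -0.001, 0.0013, -0.0006, 0.0335, 0], [0, 0.002, -0.001, 0.0013, -0.0006, 0.0335, 0]]
```

View pics/w29.png

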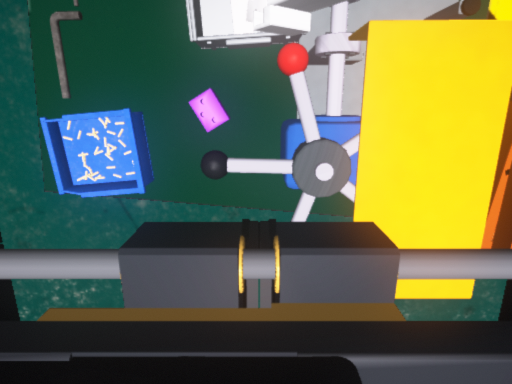

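Run:
```python
from h import *
plan([(.49,-.35,.30,5,0)])
```

```text
3 rows
[[0, 0.001, 0, -0.0156, -0.0409, -0.0187, 0], [0, 0.001, 0, -0.0156, -0.0409, -0.0187, 0], [0, 0.001, 0, -0.0155, -0.0409, -0.0187, 0]]
```

Call:
arm_command([
  [[0,0,0,-0.0156,-0.0409,-0.0187,0],[0,0,0,-0.0156,-0.0409,-0.0187,0],[0,0,0,-0.0156,-0.0409,-0.0187,0],[0,0,0,0,0,0,0],[0,0,0,0,0,0,0]],
])

```text
time: 51.75
ee_pos: [0.4906, -0.3497, 0.2996]
eef_rot: [0.999, 0.044, -0.001, -0.0]
ft_force: [0.1, -0.0, -0.7]
width: 0.0003
```

Run:
```python
from h import *
st(); snap('wrist','w30.png');crop('w30',200,0,420,200,'w30c.png',3)
```

```text
t 51.75 p [ 0.4906 -0.3497  0.2996] az 5.0 tilt [-0.002  0.001] F [ 0.1 -0.  -0.7] w 0.0003 q [-0.35  0.52  1.3   1.46 -0.5   1.54  1.02]
scale 3
```

View pics/w30c.png

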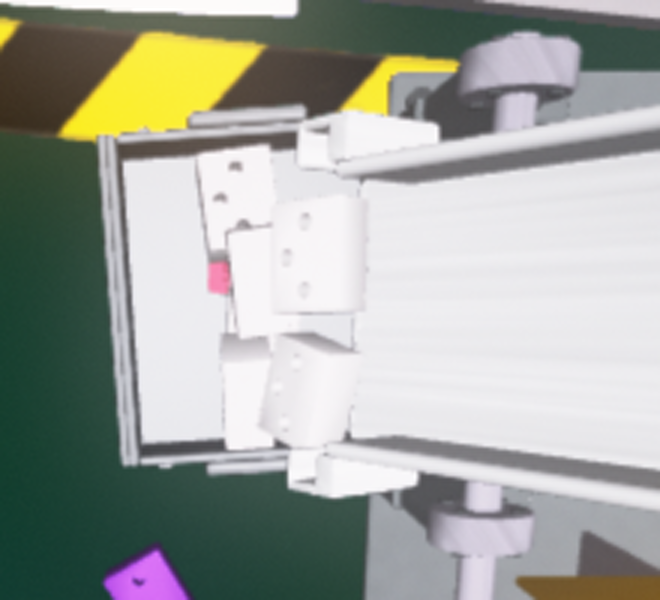

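Call:
arm_command([
  [[0,0,0,0.0156,0.0409,0.0187,0],[0,0,0,0.0156,0.0409,0.0187,0],[0,0,0,0.0165,0.0409,0.0187,0],[0,0,0,0,0,0,0],[0,0,0,0.0013,-0.0006,0.0335,0],[0,0,0,0.0013,-0.0006,0.0335,0],[0,0,0,0,0,0,0]],
])

```text
time: 52.68
ee_pos: [0.5498, -0.4658, 0.1739]
eef_rot: [0.999, 0.043, -0.003, -0.001]
ft_force: [0.2, 0.1, 0.2]
width: 0.0002
```

Run:
```python
from h import *
st(); print(wf(213))
plan(arc(213,98))
```

```text
t 52.67 p [ 0.5498 -0.4658  0.1739] az 4.93 tilt [-0.006  0.003] F [0.2 0.1 0.2] w 0.0002 q [ 0.04  0.81  1.07  1.27 -0.69  1.45  1.13]
[ 0.54932906 -0.46691941]
10 rows
[[-0.003, 0.006, -0.001, -0.005, -0.0075, -0.003, 0], [0, 0, 0, -0.0025, -0.0093, 0, 0], [0, 0, 0, -0.0005, -0.0096, 0, 0], [0, 0, 0, 0.0015, -0.0095, 0, 0], [0, 0, 0, 0.0034, -0.009, 0, 0], [0, 0, 0, 0.0052, -0.0081, 0, 0], [0, 0, 0, 0.0068, -0.0068, 0, 0], [0, 0, 0, 0.0081, -0.0053, 0, 0], [0, 0, 0, 0.009, -0.0035, 0, 0], [0, 0, 0, 0.0055, -0.0011, 0, 0]]
```

Call:
arm_command([
  [[-0.003,0.006,0,-0.005,-0.0075,-0.002,0],[0,0,0,-0.0025,-0.0093,0,0],[0,0,0,-0.0005,-0.0096,0,0],[0,0,0,0.0015,-0.0095,0,0],[0,0,0,0.0034,-0.009,0,0],[0,0,0,0.0052,-0.0081,0,0],[0,0,0,0.0068,-0.0068,0,0],[0,0,0,0.0081,-0.0053,0,0],[0,0,0,0.009,-0.0035,0,0],[0,0,0,0.0055,-0.001,0,0],[0,0,0,0,0,0,0]],
])

```text
time: 54.05
ee_pos: [0.5738, -0.3969, 0.1803]
eef_rot: [0.999, 0.042, 0.001, 0.003]
ft_force: [-6.5, -4.1, 1.5]
width: 0.0003
```

Run:
```python
from h import *
st(); print(wf(98)); snap('scene','s31.png');crop('s31',280,130,440,280,'s31c.png',4)
```

```text
t 54.05 p [ 0.5738 -0.3969  0.1803] az 4.78 tilt [ 0.002 -0.006] F [-6.5 -4.1  1.5] w 0.0003 q [-0.12  0.76  1.1   1.36 -0.67  1.42  1.04]
[ 0.57502977 -0.39370743]
scale 4
```

View pics/s31c.png

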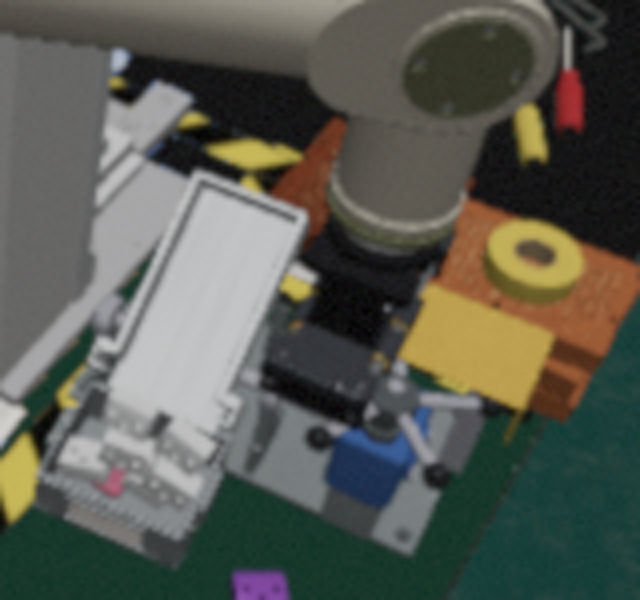

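Run:
```python
from h import *
c=ld('s31'); print(bang(c,280+318/4,130+438/4),bang(c,280+437/4,130+474/4))
f=wf(264)
plan([(.5725,-.3945,.245,5,0,.035),(*wf(180,.055),.245,5,0,.04),(*f,.245,5,0,.04),(*f,.177,5,0,.035)])
crop('s31',285,190,350,280,'s31d.png',6.6)
```

```text
(np.float64(152.27133001509029), np.float64(0.07269621952024469)) (np.float64(225.29630340425834), np.float64(0.07064834581095487))
8 rows
[[0.003, -0.001, -0.002, -0.0005, -0.001, -0.0324, 0], [0.003, -0.001, -0.002, -0.0005, -0.0011, -0.0324, 0], [0, 0, 0, -0.0229, 0.0226, 0, 0], [0, 0, 0, -0.0229, 0.0226, 0, 0], [0, 0, 0, 0.0252, 0.0228, 0, 0], [0, 0, 0, 0.0252, 0.0228, 0, 0], [0, 0, 0, 0, 0, 0.034, 0], [0, 0, 0, 0, 0, 0.034, 0]]
scale 6.6
```

View pics/s31d.png

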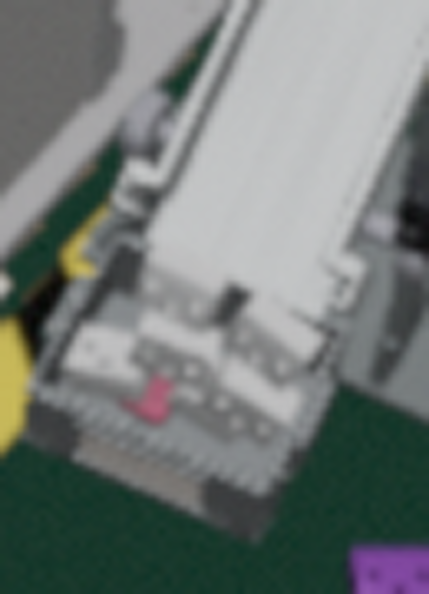

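Call:
arm_command([
  [[0,0,0,-0.001,0.004,0,0],[0.003,0,0,0,-0.003,-0.0324,0],[0.003,0,0,0,-0.002,-0.0324,0],[0,0,0,-0.0229,0.0226,0,0],[0,0,0,-0.0229,0.0226,0,0],[0,0,0,0.0252,0.0228,0,0],[0,0,0,0.0252,0.0228,0,0],[0,0,0,0,0,0,0],[0,0,0,0,0,0,0]],
])

```text
time: 55.22
ee_pos: [0.5866, -0.4838, 0.244]
eef_rot: [0.999, 0.043, 0.002, -0.001]
ft_force: [-0.5, -0.8, -0.2]
width: 0.0002
```

Run:
```python
from h import *
st(); f=wf(264); plan([(*f,.177,5,0,.035)]+arc(264,98))
```

```text
t 55.23 p [ 0.5866 -0.4838  0.244 ] az 4.93 tilt [0.003 0.002] F [-0.5 -0.8 -0.2] w 0.0002 q [ 0.14  0.84  1.06  1.03 -0.71  1.6   1.07]
16 rows
[[-0.001, -0.002, -0.001, -0.001, 0.0003, 0.0335, 0], [-0.001, -0.002, -0.001, -0.001, 0.0003, 0.0335, 0], [0, 0, 0, -0.0094, -0.002, 0, 0], [0, 0, 0, -0.0088, -0.0039, 0, 0], [0, 0, 0, -0.0078, -0.0056, 0, 0], [0, 0, 0, -0.0065, -0.0071, 0, 0], [0, 0, 0, -0.0048, -0.0083, 0, 0], [0, 0, 0, -0.003, -0.0091, 0, 0], [0, 0, 0, -0.001, -0.0096, 0, 0], [0, 0, 0, 0.001, -0.0096, 0, 0], [0, 0, 0, 0.0029, -0.0092, 0, 0], [0, 0, 0, 0.0048, -0.0083, 0, 0], [0, 0, 0, 0.0064, -0.0072, 0, 0], [0, 0, 0, 0.0078, -0.0057, 0, 0], [0, 0, 0, 0.0088, -0.0039, 0, 0], [0, 0, 0, 0.0078, -0.0018, 0, 0]]
```

Call:
arm_command([
  [[0,0,0,-0.001,0,0.0335,0],[0,0,0,-0.001,0,0.0335,0],[0,0,0,0,0,0,0],[0,0,0,-0.0094,-0.002,0,0],[0,0,0,-0.0088,-0.0039,0,0],[0,0,0,-0.0078,-0.0056,0,0],[0,0,0,-0.0065,-0.007,0,0],[0,0,0,-0.0048,-0.0083,0,0],[0,0,0,-0.003,-0.009,0,0],[0,0,0,-0.001,-0.0096,0,0],[0,0,0,0.001,-0.0096,0,0],[0,0,0,0.003,-0.0092,0,0],[0,0,0,0.0048,-0.0083,0,0],[0,0,0,0.0064,-0.0072,0,0],[0,0,0,0.0078,-0.0057,0,0],[0,0,0,0.0088,-0.0039,0,0],[0,0,0,0.0078,-0.0018,0,0],[0,0,0,0,0,0,0]],
])

```text
time: 57.48
ee_pos: [0.5736, -0.3955, 0.178]
eef_rot: [0.999, 0.042, 0.001, -0.0]
ft_force: [-5.0, -2.7, 0.7]
width: 0.0005
```

Run:
```python
from h import *
st(); print(wf(98)); snap('scene','s32.png');crop('s32',280,130,440,280,'s32c.png',4)
```

```text
t 57.48 p [ 0.5736 -0.3955  0.178 ] az 4.78 tilt [0.002 0.   ] F [-5.  -2.7  0.7] w 0.0005 q [-0.12  0.76  1.1   1.36 -0.68  1.42  1.05]
[ 0.57502977 -0.39370743]
scale 4
```

View pics/s32c.png

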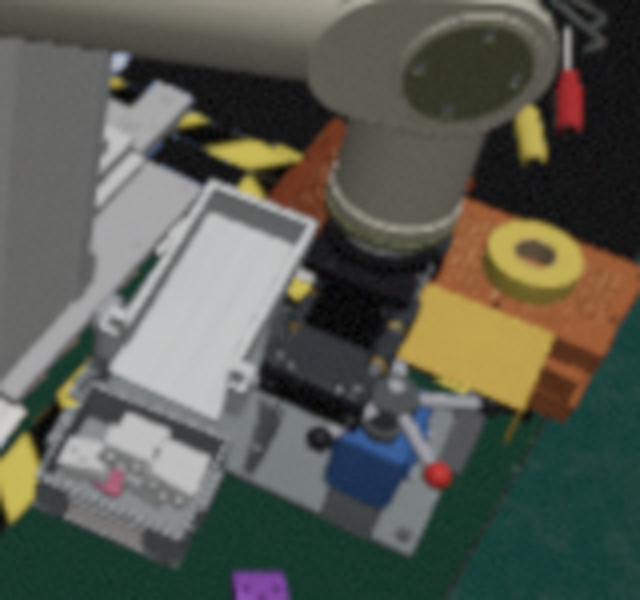

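Call:
arm_command([
  [[0,0,0,-0.001,0.004,0,0],[0,0,0,0,-0.003,-0.0324,0],[0,0,0,0,-0.001,-0.0344,0],[0,0,0,-0.0229,0.0226,0,0],[0,0,0,-0.0229,0.0226,0,0],[0,0,0,0.0252,0.0228,0,0],[0,0,0,0.0252,0.0228,0,0],[0,0,0,0,0,0,0],[0,0,0,-0.001,0,0.0335,0],[0,0,0,-0.001,0,0.0335,0],[0,0,0,0,0,0,0]],
])

```text
time: 58.9
ee_pos: [0.584, -0.4824, 0.1746]
eef_rot: [0.999, 0.043, 0.0, -0.003]
ft_force: [0.6, 0.1, 0.1]
width: 0.0003
```

Run:
```python
from h import *
st(); plan(arc(264,199))
```

```text
t 58.9 p [ 0.584  -0.4824  0.1746] az 4.91 tilt [0.001 0.006] F [0.6 0.1 0.1] w 0.0003 q [ 0.11  0.88  1.04  1.14 -0.73  1.49  1.1 ]
6 rows
[[-0.005, -0.001, -0.001, -0.0088, 0.0002, -0.0024, 0], [0, 0, 0, -0.0088, -0.0039, 0, 0], [0, 0, 0, -0.0078, -0.0056, 0, 0], [0, 0, 0, -0.0065, -0.0071, 0, 0], [0, 0, 0, -0.0048, -0.0083, 0, 0], [0, 0, 0, -0.0015, -0.0037, 0, 0]]
```

Call:
arm_command([
  [[-0.004,0,0,-0.0088,0,-0.002,0],[0,0,0,-0.0088,-0.0039,0,0],[0,0,0,-0.0078,-0.0056,0,0],[0,0,0,-0.0065,-0.007,0,0],[0,0,0,-0.0048,-0.0083,0,0],[0,0,0,-0.0015,-0.0037,0,0],[0,0,0,0,0,0,0]],
])

```text
time: 59.78
ee_pos: [0.545, -0.4591, 0.1797]
eef_rot: [0.999, 0.043, 0.003, 0.002]
ft_force: [2.3, -2.4, 0.8]
width: 0.0003
```

Run:
```python
from h import *
st(); print(wf(199)); snap('scene','s33.png');crop('s33',280,130,440,280,'s33c.png',4)
```

```text
t 59.77 p [ 0.545  -0.4591  0.1797] az 4.96 tilt [ 0.006 -0.003] F [ 2.3 -2.4  0.8] w 0.0003 q [ 0.01  0.79  1.09  1.31 -0.69  1.43  1.14]
[ 0.54352821 -0.45732469]
scale 4
```

View pics/s33c.png

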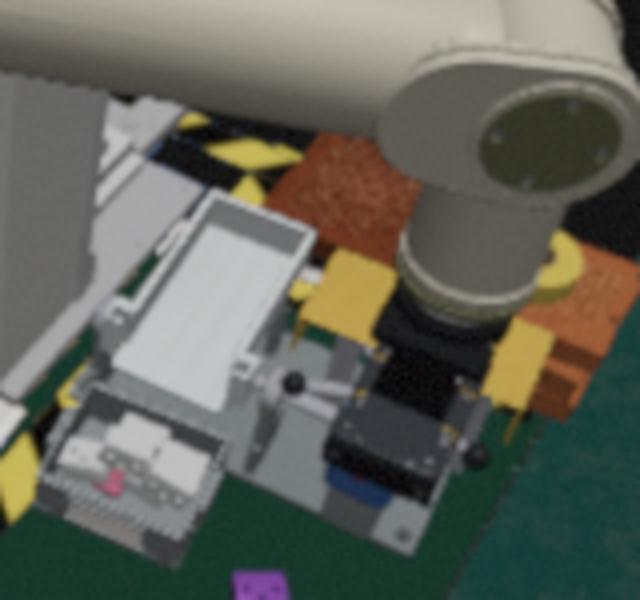

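Call:
arm_command([
  [[0,0,0,-0.001,-0.004,0,0],[0,0,0,0,-0.003,0,0],[0,0,0,0,0,0,0]],
])

```text
time: 60.2
ee_pos: [0.5436, -0.4562, 0.1796]
eef_rot: [0.999, 0.042, 0.004, 0.006]
ft_force: [10.8, -20.8, -4.1]
width: 0.0007
```

Run:
```python
from h import *
st(); c=snap('scene','s34.png');crop('s34',280,130,440,280,'s34c.png',4)
```

```text
t 60.2 p [ 0.5436 -0.4562  0.1796] az 4.84 tilt [ 0.008 -0.011] F [ 10.8 -20.8  -4.1] w 0.0007 q [-0.01  0.78  1.09  1.33 -0.68  1.42  1.14]
scale 4
```

View pics/s34c.png

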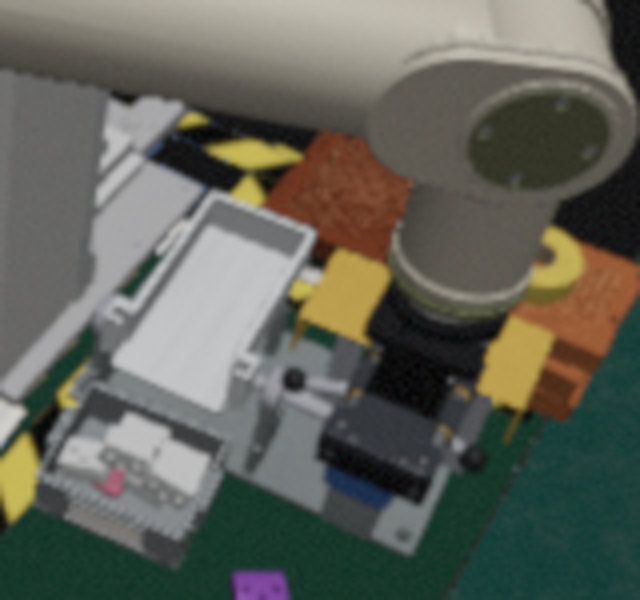

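Call:
arm_command([
  [[0,0,0,0,0.01,0,0],[0,0,0,0,0,-0.035,0],[0,0,0,0,0,-0.035,0],[0,0,0,-0.03,-0.03,-0.02,0],[0,0,0,-0.02,-0.04,-0.02,0],[0,0,0,0,0,0,0],[0,0,0,0,0,0,0]],
])

```text
time: 61.12
ee_pos: [0.4879, -0.3959, 0.2873]
eef_rot: [0.999, 0.043, 0.002, -0.0]
ft_force: [0.9, 1.1, -0.1]
width: 0.0005
```

Run:
```python
from h import *
st(); c=snap('wrist','w35.png');snap('scene','s35.png');snap('top','t35.png'); crop('w35',180,0,512,230,'w35c.png',2.4);crop('s35',280,130,440,280,'s35c.png',4)
```

```text
t 61.12 p [ 0.4879 -0.3959  0.2873] az 4.97 tilt [0.003 0.   ] F [ 0.9  1.1 -0.1] w 0.0005 q [-0.21  0.56  1.24  1.41 -0.53  1.53  1.09]
scale 2.4
scale 4
```

View pics/w35c.png

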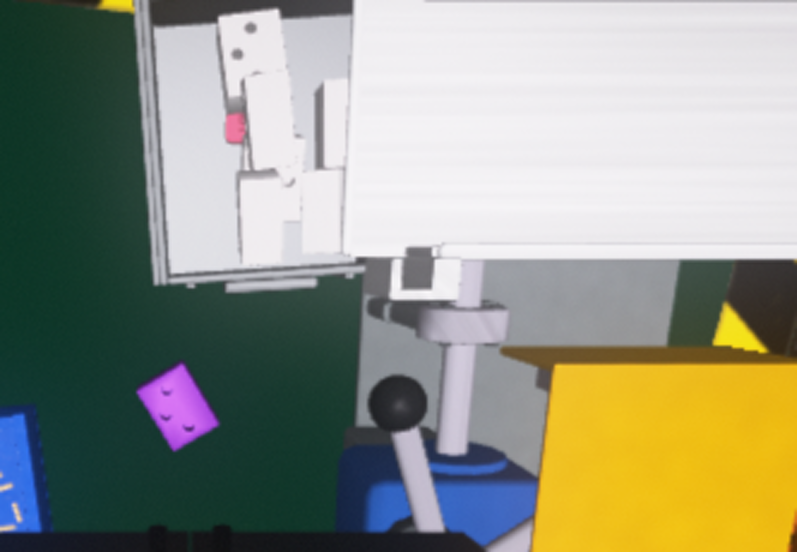

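View pics/s35c.png

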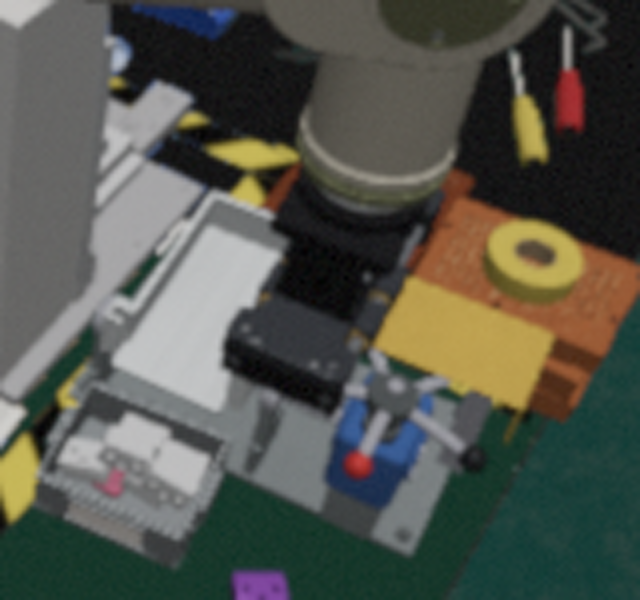

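View pics/s35.png

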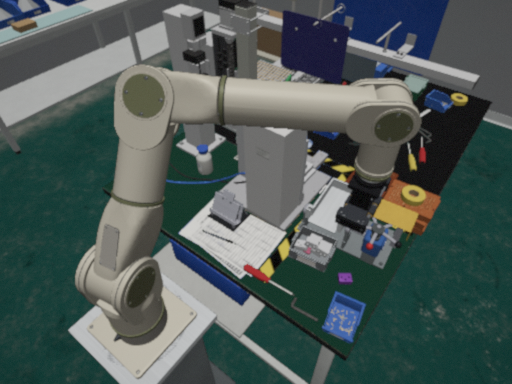

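Call:
arm_command([
  [[0,0,0,-0.03,-0.03,0,0],[0,0,0,-0.02,-0.03,0,0],[0,0,0,0,0,0,0]],
])

```text
time: 61.65
ee_pos: [0.4322, -0.3394, 0.2871]
eef_rot: [0.999, 0.044, 0.002, -0.001]
ft_force: [0.6, 0.0, 0.2]
width: 0.0003
```

Run:
```python
from h import *
st(); c=snap('wrist','w36.png'); crop('w36',210,60,380,200,'w36c.png',4.3)
T=ld('t35'); S=ld('s35'); crop('s35',190,175,280,240,'s35g.png',8)
```

```text
t 61.65 p [ 0.4322 -0.3394  0.2871] az 5.0 tilt [0.004 0.002] F [0.6 0.  0.2] w 0.0003 q [-0.48  0.3   1.31  1.62 -0.3   1.44  0.95]
scale 4.3
scale 8
```

View pics/w36c.png

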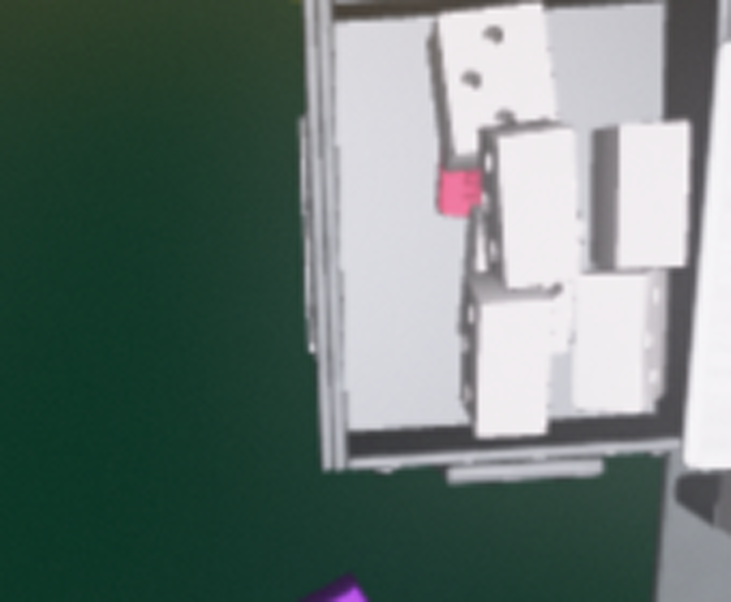

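View pics/s35g.png

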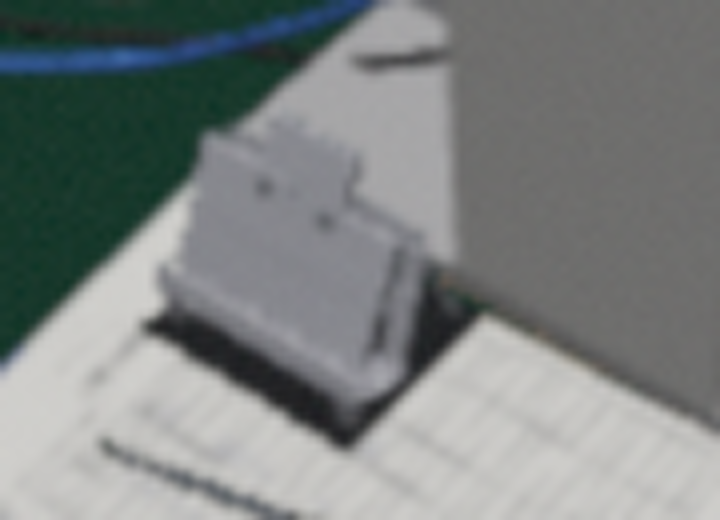

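Run:
```python
from h import *
c=ld('s35'); a=bang(c,280+358/4,130+464/4); print('wheel deg',a[0]-180,'pan',np.radians(a[0]-180)*.19); st()
T=ld('t35'); T0=ld('top0'); import cv2
d=np.abs(T['frame'].astype(int)-T0['frame']).sum(2); print('solvent diff',d[155:180,150:180].max(),'blue diff',d[225:258,350:380].max())
print(close_job())
```

```text
wheel deg -0.7179724407945969 pan -0.002380886775784696
t 61.7 p [ 0.4331 -0.34    0.2873] az 5.01 tilt [0.005 0.001] F [ 1.6 -0.3  0.1] w 0.0003 q [-0.48  0.31  1.31  1.62 -0.3   1.44  0.95]
solvent diff 35 blue diff 444
the job is handed in; nothing more can be done
None
```

I've handed the job in at about 62 s. The last pictures show it done, but there was no verdict and a few points are not fully confirmed.

**What I did:**
1. Put the tag in the bin, carried the bin in front of the machine, and added the two loose die blocks.
2. Drew the gate plate out and leaned it on the drip rest.
3. Pushed the bin in under the lip.
4. Turned the star wheel with three pushes to about 285°, which puts the pan at about 0.945 rad by calculation. Three pushes the other way wound it back against its zero stop.

**What the last checks showed:**
- **Pan:** empty. The wheel reads about -0.7°, so the pan is level to about 0.002 rad.
- **Bin:** standing on the bench, measured before tipping at about 75 mm before the pan axis and within 10 mm of its middle.
- **Die blocks and tag:** all in the bin. Five blocks are in clear view and the sixth is mostly hidden under them. Four started in the pan and two on the bench.
- **Gate:** leaning on the rest.
- **Robot:** touching nothing.

**What is less certain:**
- **Pile in the bin:** two blocks first came to rest leaning on the tipped lip. They dropped into the bin as the pan came back up.
- **Blue bin:** my before-and-after image comparison was unchanged for the solvent bottle but not for the blue bin. I think the arm was in that picture, but I did not rule out a small shift. It looks unmoved in the scene picture, and I never touched it.
- **Joint limits:** once, on the way back to the bin, two joints reached the ends of their ranges (-0.50 and 1.34 rad). I backed out, and the arm went on normally.

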